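# Put oiled feeder posts into the drying box and start its timer

## Robot

A 6-joint arm with a two-finger parallel gripper is mounted at the origin on the work surface. World frame = base frame: x ahead of the robot, y to its left, z up, the work surface at z = 0. Lengths are in m, angles in degrees, forces in N, time in s.
With the tool pointing down it reaches from about 0.3 to 0.825 m from the base axis. Payload 5.4 kg.
Tool frame: the origin (TCP) lies at the very end of the fingers, on their centre line; the grasp point (between the pads) lies 19 mm behind it (bot.grip_point_offset is the distance from the TCP to the grasp point, in m); z points along the fingers, y is the line along which they close (so a half turn about z gives the same grasp; the last joint's range is limited). The gripper opens to 92 mm and grips with 3 to 60 N. Pads are 20 mm wide; open, the fingers measure 128 mm over their backs; the gripper's body (75 mm by 189 mm) begins 69 mm behind the grasp point.
Start: joints at [-75.579, 9.076, 91.501, -0, 79.423, -12.038], TCP at [0.256, -0.515, 0.215] pointing down, gripper open.
Joint ranges: [-166.64, 166.64], [-54.1, 131.32], [10.49, 154.53], [-73.88, 253.88], [9.74, 151.15], [-171.62, 171.62]. Speed limits (degrees/s): [147.25, 147.25, 180, 180, 180, 180].

## Interface

Orientations are given as a 3x3 rotation matrix whose columns are the frame's x, y, z axes.
In Python, from station import bot gives the robot as it stands.
- The arm moves only by the tool drive_tool, never from a script. Its argument "commands" is text: rows parted by semicolons, each of 5 numbers parted by spaces: the opening, from -1 (shut) to 1 (fully open), so that 0 is half open, then the shift along the tool's x, y, z scaled (see below), then the turn about the tool's z scaled (see below). In form: fingers dx dy dz spin; .... A call has 1 to 8 rows; each row shifts and turns the commanded pose from where the row before left it, along the tool's axes as they then stand; what a row does not reach is not made up. The controller multiplies each number of a shift by 0.04 m and each number of a turn by 5 degrees. A row lasts 1/12 s, in which the tool goes at most 41.7 mm and 7.16 degrees, less where a joint would pass 70% of its speed; a pose out of reach is approached as far as the arm can. A call with a number of a shift or a turn outside -1 to 1 is refused whole. A call with a gripper value outside its range is refused whole. The fingers move at their own pace and stop on an object; "newtons" is the grip in N (left out, the last holds). Time passes only in rows, so rows that do not move let the fingers close. It gives the time, the measured TCP pose, the force, the opening and the grip force at its end, in the units of the state.
- bot.sense(): the state, without advancing time (a new reading comes with each control period).
- bot.grab_frame(name): name is "side" or "top" or "wrist"; returns the picture (480x640x3 uint8, blue, green, red); there is no depth.
- bot.camera_info(name): a dict with "intrinsics" (3x3 intrinsics, pixels), "world_from_camera" (4x4, takes a point from camera to world coordinates). Camera axes: x right, y down, z forward; pixel columns grow to the right and rows downward; lengths in m; the calibration is good to about 2 mm. A picture is of the moment at which its call begins: read the wrist's pose just before it. camera_info takes no time and is no camera call; for the wrist camera it gives the pose at the moment of the call.
- bot.sign_off(): hands the job in; it is judged then, once.
The state is a dict: "clock": time; "joints": joint angles; "qvel": joint speeds; "tau": joint torques, N m; "tool_pos": TCP position; "tcp_rot": TCP orientation; "force": force on the tool from outside, world axes, zero at the start; "wrist_torque": the same for the moment, N m; "width": finger opening in m; "gripper_force": force on a finger pad.
Only numpy, scipy, OpenCV 4.12 (cv2) and the standard library are available. Lean on these libraries where they do the work, as an engineer would, in place of code of your own. Each camera call takes 0.05 s, during which the arm holds its last target. There are 200 camera calls.

## Task

Put the freshly oiled bird-feeder posts that lie on the bench into the drying box: lift the wooden drop bar over its catch, swing the gate wide open, draw the slatted tray all the way out, lay every post flat on the slats in a single layer and push the tray fully home. Swing the gate shut so that the bar drops back down behind its catch, and only then turn the timer knob until its white pointer line stands at the brass index tab. Leave the tab where it is, and do not shift the feeder, the glue bottle or the plane.

Things in the scene. Friction and masses are not known exactly. Their poses are not given: they have to be found in the camera images.
- drybox: plywood drying box, fixed to the bench, 250 deep (x) x 276 wide (y) x 140 mm high; origin at the centre of its underside. Its front, with the gate, is at x = -125, looking along its own -x. The lid (top at 140) covers x = -55 to +125 mm; ahead of that the top is open between the front stiles (30 mm wide, 140 high, at y = +-108 to +-138). The lid's fan grille is flat (10 mm)
- gate (a joint): hinge of the gate, a slatted frame 211 wide x 90 high x 18 mm thick, inset flush in the box's front (z 32 to 122 mm). 0 = shut, grows to 1.85 rad as it swings outwards, clockwise seen from above; stays where it is left (light friction). Shut, it runs from point gate_hinge along the box's -y and blocks the tray; it can only open with the drop bar lifted
- gate_hinge (a point): point on the gate's vertical hinge axis, level with the gate's top edge (x = -125, y = +108, z = 122 mm of the box); its axes turn with the gate: -y runs along the gate to its free edge, -x out of its front face
- bar (a joint): the drop bar: oak, 192 x 20 x 24 mm, 140 g, lying along the gate's front, pivoted on the gate 70 mm from the hinge axis and 12 mm out from its front face, at z = 98 mm of the box. 0 = level (on its stop or behind the catch), positive = free end lifted, to 0.5 rad; it falls back by its own weight. Lifted by 0.2 rad it clears the catch
- catch_top (a point): top of the catch's tooth, on the stile at the gate's free edge. The tooth stands 14 mm above the bottom of the level bar, 4 to 5 mm in front of it, with a 30 degree ramp on its outer side. The bar is clear of it at gate angles over 0.35. On closing, hold the bar lifted and lower it behind the tooth, or push the gate shut: the bar rides up the ramp and drops in by itself
- bar_grip (a point): middle of the bar's dowel handle: 22 mm diameter, sticking 52 mm straight out of the bar's front; this point is 95 mm from the bar's pivot and 165 mm from the hinge axis, 50 mm out from the gate's front face, at z = 98 mm of the box with the bar down. It can be pinched from above, across it along the gate; lifting and pulling it works bar and gate together
- tray (a joint): slide of the slatted tray inside the box: 0 = home, grows to 0.225 m as it is drawn out of the front (box -x); about 1.5 N of friction, stays where it is left
- tray_grip (a point): the tray's upright grip tab, 44 mm wide (box y) x 18 mm thick (box x), standing 42 mm above the middle of the tray's front rail (rail top z = 69, tab top z = 110 mm of the box); this point is 18 mm below the tab's top. Reached from above through the open front part of the top when the gate is open
- tray_mid (a point): centre of the slatted floor of the tray, on the top of the slats (44 mm above the bench). Inside the lips the floor measures 185 (x) x 158 mm (y); the side and rear lips stand 10 mm above the slats, the front rail (18 mm thick) 25 mm. Axes as the box
- timer (a joint): the fan timer's knob on the box lid: turns clockwise seen from above as the value grows, 0 to 4.5 rad; at 0 its pointer looks along the box's -x (to the front). Stiff: about 0.05 N m
- timer_grip (a point): on the knob's axis, 14 mm below the top of its grip bar: 60 long x 16 wide x 36 mm high, along the pointer line; top 189 mm above the bench; round skirt of 72 mm diameter, 8 mm thick, under it
- timer_tip (a point): outer end of the white pointer line on the knob's skirt, 34 mm from the axis
- index_tip (a point): inner end of the small brass index tab (14 x 6 x 3 mm) that lies flat beside the knob's skirt on the dial plate, 38 mm from the knob's axis: the setting wanted. It sits 0.9 to 1.6 rad clockwise of the box's -x direction
- post0_c (a point): a bird-feeder corner post: planed wood, 72 x 30 x 30 mm, 40 to 75 g, lying on the bench; point at its centre, x along its length (two to four posts are there)
- post1_c (a point): a bird-feeder corner post: planed wood, 72 x 30 x 30 mm, 40 to 75 g, lying on the bench; point at its centre, x along its length
- post2_c (a point): a bird-feeder corner post: planed wood, 72 x 30 x 30 mm, 40 to 75 g, lying on the bench; point at its centre, x along its length
- post3_c (a point): a bird-feeder corner post: planed wood, 72 x 30 x 30 mm, 40 to 75 g, lying on the bench; point at its centre, x along its length
- feeder: bystander: finished bird feeder with pitched roof, about 180 x 200 x 190 mm, loose; origin at the centre of its underside
- glue: bystander: upright glue bottle, 56 mm diameter, 150 mm high, loose; origin at its foot
- plane: bystander: wooden bench plane, 200 x 56 x 80 mm, loose; origin at the centre of its sole
Mind the look-alikes: they are no part of the job. Leave any green look-alike of the part that bears post1_c alone.

How it is judged (in metres and radians):
On the way, in this order (a step that is already met when the one before it is completed fails the run):
1. the bar is lifted and the gate swung wide open (more than 1.35 rad) (value of joint gate above 1.35 rad), for 0.2 s.
2. the tray is drawn out (more than 200 mm) (value of joint tray above 0.2 m), for 0.2 s.
3. every post lies on the tray (x of post0_c in the frame of tray_mid between -0.085 and 0.085 m and y of post0_c in the frame of tray_mid between -0.078 and 0.078 m and z of post0_c in the frame of tray_mid between 0.008 and 0.021 m and linear speed of each of post0, post1, post2, post3 below 0.03 m/s and x of post1_c in the frame of tray_mid between -0.085 and 0.085 m and y of post1_c in the frame of tray_mid between -0.078 and 0.078 m and z of post1_c in the frame of tray_mid between 0.008 and 0.021 m and x of post2_c in the frame of tray_mid between -0.085 and 0.085 m and y of post2_c in the frame of tray_mid between -0.078 and 0.078 m and z of post2_c in the frame of tray_mid between 0.008 and 0.021 m and x of post3_c in the frame of tray_mid between -0.085 and 0.085 m and y of post3_c in the frame of tray_mid between -0.078 and 0.078 m and z of post3_c in the frame of tray_mid between 0.008 and 0.021 m), for 0.2 s.
4. tray home with the posts on it, gate shut, bar dropped behind its catch (all of step 3 and value of joint each of gate, bar below 0.05 rad and value of joint tray below 0.012 m), for 0.3 s.
5. the timer pointer stands at the index tab (horizontal distance between timer_tip and index_tip below 0.0065 m), for 0.2 s.
At the end, for the whole second after the job is handed in: Gate and bar within 0.05 rad of shut and level, tray within 12 mm of home, every post present lying in one layer on the slats inside the lips and at rest, and the pointer's end within 6.5 mm of the tab's end (about 8 degrees) (all of step 4 and horizontal distance between timer_tip and index_tip below 0.0065 m); the robot touches nothing.
It fails at once if the finished bird feeder is shifted by more than 40 mm (distance of feeder from where it was at the start of the episode above 0.04 m).
It fails at once if the glue bottle is shifted by more than 40 mm (distance of glue from where it was at the start of the episode above 0.04 m).
It fails at once if the wooden plane is shifted by more than 40 mm (distance of plane from where it was at the start of the episode above 0.04 m).
It fails at once if the index tab is moved (more than 8 mm) (distance of index_tip from where it was at the start of the episode above 0.008 m).
Of post0, post1, post2, post3 only 2 to 4 are there at a start; the rules pass over those that are not, and their reading is None.
At some moment in a run one of post0, post1, post2, post3 may be knocked a few centimetres aside while the robot is not near it.
Once in a run the grip may slacken for a moment while it holds something.
It also fails if it takes over 210 s, if anything falls off the work surface, if the arm or the gripper's body presses on something with over 40 N, if the wrist force passes 120 N, or if a joint passes its speed limit or range.

## Working session

There is one attempt and no reset: what is moved stays moved. The work goes in short steps, Python scripts to look and compute and a tool call to move; the robot and the scene stay as the last step left them, time stands still between calls to the robot, and variables do not carry over. Pictures are saved under pics/ and viewed, at most 14 in all, crops included, and the job is handed in when it is done.

Besides the shell and the picture viewer there is one more tool, called after "Request:" in YAML: its name, and indented under it one key for each argument. drive_tool: Moves the arm, as the interface text tells. Its arguments: {"type":"object","properties":{"commands":{"type":"string"},"newtons":{"type":"number"}},"required":["commands"]}

```bash
ls; mkdir -p pics
python3 - <<'E'
from station import bot
import cv2
for n in("top","side"):
    cv2.imwrite(f"pics/{n}0.png",bot.grab_frame(n))
    c=bot.camera_info(n);print(n,c["intrinsics"],c["world_from_camera"])
s=bot.sense();print(s)
E
```

```text
pics
top [[450.20034732   0.         325.37371077]
 [  0.         450.20034732 234.92960237]
 [  0.           0.           1.        ]] [[-0.02905095 -0.99723218  0.06843991  0.43168909]
 [-0.99957215  0.02921549  0.00140426  0.13212322]
 [-0.00339988 -0.06836983 -0.99765425  1.26120607]
 [ 0.          0.          0.          1.        ]]
side [[523.5259094    0.         313.1959119 ]
 [  0.         523.5259094  241.68155986]
 [  0.           0.           1.        ]] [[-0.81498627 -0.44313665  0.37339963  0.07460222]
 [-0.57945265  0.61691123 -0.53259287  0.74470637]
 [ 0.005657   -0.65042328 -0.75955089  1.0212654 ]
 [ 0.          0.          0.          1.        ]]
{'clock': 0.1, 'joints': array([-7.55791538e+01,  9.10927052e+00,  9.15630250e+01, -1.67863709e-03,
        7.94219571e+01, -1.20390346e+01]), 'qvel': array([ 0.07426091, -0.10149978, -0.21836394,  0.1189491 ,  0.00669189,
       -0.03380305]), 'tau': array([ 4.32880586e-05, -3.86504388e+01, -3.22958636e+01,  7.03122374e-02,
        3.39719583e-02, -3.97885901e-05]), 'tool_pos': array([ 0.25602573, -0.51424325,  0.213732  ]), 'tcp_rot': array([[ 8.95244238e-01,  4.45575542e-01, -4.37571439e-04],
       [ 4.45575645e-01, -8.95242888e-01,  1.58601529e-03],
       [ 3.14956904e-04, -1.61484223e-03, -9.99998647e-01]]), 'force': array([ 0.0753029 , -0.64012443, -0.32753389]), 'wrist_torque': array([ 0.03203043, -0.04295361, -0.00480229]), 'gripper_force': 0.0, 'width': 0.091720201910007}
```

View pics/top0.png

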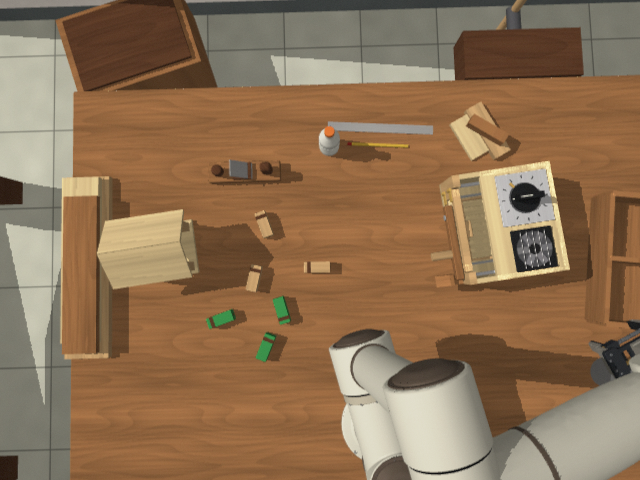

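View pics/side0.png

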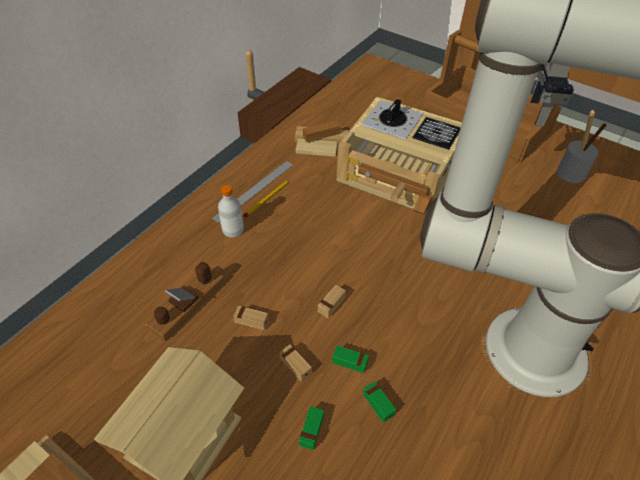

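Top view: the candidates are three tan posts at (264,224), (256,278) and (317,267), and three green look-alikes at (220,319), (282,310) and (266,347). I take the tan ones. The box is at (505,222) with its front facing image left, the knob is at (526,198), and scrap pieces lie at (480,130). Next come close crops.

Run:
```python
import cv2,numpy as np
a=cv2.imread("pics/top0.png")
c=a[155:295,425:580]; cv2.imwrite("pics/box.png",cv2.resize(c,None,fx=4.2,fy=4.2,interpolation=cv2.INTER_CUBIC))
c=a[200:300,230:350]; d=cv2.resize(c,None,fx=6,fy=6,interpolation=cv2.INTER_CUBIC);cv2.imwrite("pics/posts.png",d)
```

```text
(no output)
```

View pics/box.png

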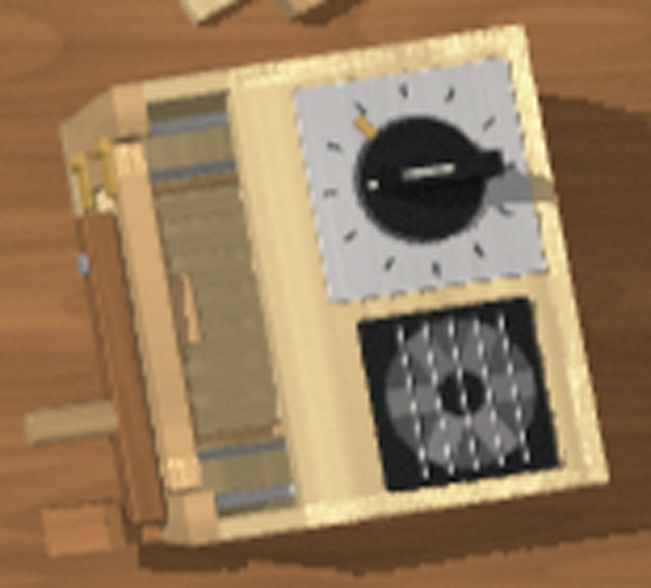

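View pics/posts.png

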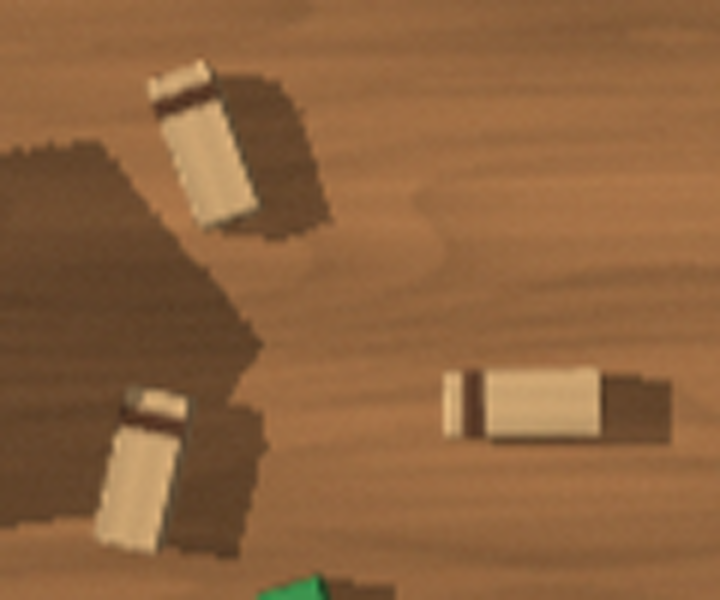

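The three tan posts carry dark bands and lie clear of each other, with green (260,590 in the crop) well apart. In the box crop, the lid corners are at (522,27) and (607,480), the handle at (70,425), the index tab's inner end at (374,137) and the pointer tip at (372,185).

```bash
cat > h.py <<'E'
from station import bot
import numpy as np, cv2
from scipy.optimize import least_squares
def ray(cam,uv,z,info=None):
    c=info or bot.camera_info(cam);K=np.array(c["intrinsics"]);T=np.array(c["world_from_camera"])
    d=T[:3,:3]@np.linalg.solve(K,[*uv,1]);o=T[:3,3];return o+d*(z-o[2])/d[2]
def proj(cam,p,info=None):
    c=info or bot.camera_info(cam);K=np.array(c["intrinsics"]);T=np.array(c["world_from_camera"])
    q=K@(T[:3,:3].T@(np.asarray(p)-T[:3,3]));return q[:2]/q[2]
def crop(x,y,s,u0,v0): return ((x+.5)/s-.5+u0,(y+.5)/s-.5+v0)
def R2(t): return np.array([[np.cos(t),-np.sin(t)],[np.sin(t),np.cos(t)]])
def tool(p,s=None):
    "needed shift in tool units (40 mm) to reach world p (TCP)"
    s=s or bot.sense();return (s["tcp_rot"].T@(np.asarray(p)-s["tool_pos"]))/.04
def psi(s=None):
    s=s or bot.sense();R=s["tcp_rot"];return np.degrees(np.arctan2(R[1,0],R[0,0]))
E
python3 - <<'E'
from h import *
B=lambda x,y:crop(x,y,4.2,425,155)
obs=[((.125,.138),(522,27)),((.125,-.138),(607,480)),((-.055,.138),(230,72)),((-.055,-.138),(305,524)),((-.125,.138),(113,88))]
W=np.array([ray("top",B(*o[1]),.14)[:2] for o in obs]);M=np.array([o[0] for o in obs])
f=lambda p:((M@R2(p[2]).T+p[:2])-W).ravel()
r=least_squares(f,[.45,-.4,-1.4]);p=r.x;print(p,np.degrees(p[2]),(f(p)*1e3).round(1))
inv=lambda w:(R2(p[2]).T@(w[:2]-p[:2])*1e3).round(1)
for n,xy,z in[("handle tip",(28,425),.105),("handle root",(112,420),.109),("pointer",(372,185),.153),("tab",(374,137),.147),("knobtopL",(405,175),.189),("knobtopR",(455,168),.189),("traytab",(188,310),.11)]:
    w=ray("top",B(*xy),z);print(n,w.round(4),inv(w))
P=lambda x,y:crop(x,y,6,230,200)
for c in [[(148,80),(207,60),(258,207),(207,225)],[(130,388),(190,398),(158,550),(95,540)],[(444,372),(598,370),(600,436),(446,436)]]:
    w=np.array([ray("top",P(*q),.03) for q in c])[:,:2];m=w.mean(0);d=(w[1]-w[0],w[2]-w[1]);print("post",m.round(4),[round(np.linalg.norm(v)*1e3) for v in d],[np.degrees(np.arctan2(v[1],v[0])).round(1) for v in d])
E
```

```text
[ 0.52756271 -0.32780991 -1.4530536 ] -83.25383841823906 [ 0.6 -0.9 -1.3 -0.3  1.6  1.5 -1.8 -0.9  0.9  0.5]
handle tip [ 0.4494 -0.1361  0.105 ] [-199.5  -55.1]
handle root [ 0.4509 -0.1864  0.109 ] [-149.4  -59.5]
pointer [ 0.5841 -0.3341  0.153 ] [12.8 55.4]
tab [ 0.6136 -0.3394  0.147 ] [21.6 84.1]
knobtopL [ 0.5843 -0.338   0.189 ] [16.8 55.2]
knobtopR [ 0.5875 -0.3668  0.189 ] [45.7 55. ]
traytab [ 0.5165 -0.2357  0.11  ] [-92.8  -0.1]
post [0.5529 0.3022] [29, 72] [np.float64(-72.8), np.float64(-162.2)]
post [0.405  0.3331] [28, 70] [np.float64(-101.1), np.float64(166.9)]
post [0.4297 0.1604] [70, 30] [np.float64(-90.9), np.float64(-180.0)]
```

Box at (0.528, -0.328) with yaw -83.25°. I first turn the tool to match the box, then move over the handle.

Request:
drive_tool:
  commands: "1 0 0 0 -1;1 0 0 0 -1;1 0 0 0 -1;1 0 0 0 -1;1 0 0 0 -1;1 0 0 0 -1;1 0 0 0 -1;1 0 0 0 -1"

```text
clock: 0.77
tool_pos: [0.2561, -0.5144, 0.214]
tcp_rot: [[0.395, 0.918, -0.0], [0.918, -0.395, 0.001], [0.001, -0.001, -1.0]]
force: [-0.6, -0.9, -0.4]
width: 0.0919
gripper_force: 0.0
```

Request:
drive_tool:
  commands: "1 0 0 0 -1;1 0 0 0 -1;1 0 0 0 -1;1 0 0 0 -1;1 0 0 0 -1;1 0 0 0 -1;1 0 0 0 0;1 0 0 0 0"

```text
clock: 1.43
tool_pos: [0.2561, -0.5145, 0.2142]
tcp_rot: [[-0.11, 0.994, -0.0], [0.994, 0.11, 0.001], [0.001, -0.0, -1.0]]
force: [-0.1, 0.4, -0.9]
width: 0.0921
gripper_force: 0.0
```

Request:
drive_tool:
  commands: "1 0.8 0.58 0 0;1 0.8 0.58 0 0;1 0.8 0.58 0 0;1 0.8 0.58 0 0;1 0.8 0.58 0 0;1 0.8 0.58 0 0;1 0.8 0.58 0 0;1 0.8 0.58 0 0"

```text
clock: 2.1
tool_pos: [0.4123, -0.2377, 0.2147]
tcp_rot: [[-0.11, 0.994, 0.0], [0.994, 0.11, -0.0], [-0.0, 0.0, -1.0]]
force: [-0.2, -0.5, 0.6]
width: 0.092
gripper_force: 0.0
```

Request:
drive_tool:
  commands: "1 0.8 0.58 0 0;1 0.8 0.58 0 0;1 0 0 0 0;1 0 0 0 0"

```text
clock: 2.43
tool_pos: [0.4511, -0.1692, 0.2145]
tcp_rot: [[-0.115, 0.993, -0.0], [0.993, 0.115, -0.0], [-0.0, -0.0, -1.0]]
force: [0.3, -1.2, 0.8]
width: 0.092
gripper_force: 0.0
```

```bash
cat >> h.py <<'E'
BOX=np.array([.52756,-.32781]);TH=-1.45305
def bw(x,y,z): return np.array([*(BOX+R2(TH)@np.array([x,y])),z])
E
python3 - <<'E'
from h import *
s=bot.sense();print(s["clock"],s["tool_pos"],psi(s),s["joints"].round(1));print(tool(bw(-.175,-.057,.079)))
info=bot.camera_info("wrist");im=bot.grab_frame("wrist");cv2.imwrite("pics/w1.png",im)
print(info["intrinsics"],info["world_from_camera"])
for p in [bw(-.175,-.057,.098),bw(-.201,-.057,.098),bw(-.125,.108,.122),bw(-.125,-.138,.14)]:print(proj("wrist",p,info))
E
```

```text
2.4333 [ 0.45114306 -0.16917927  0.2145084 ] 96.591446628036 [-35.   -5.  106.   -0.   79.  -41.5]
[0.21263517 0.00691569 3.38768555]
[[370.5688808    0.         319.68848193]
 [  0.         370.5688808  236.48319497]
 [  0.           0.           1.        ]] [[ 9.93456340e-01  1.09820214e-01  3.13691155e-02  4.43078368e-01]
 [ 1.14211727e-01 -9.54217350e-01 -2.76450592e-01 -9.18734691e-02]
 [-4.26908993e-04  2.78224314e-01 -9.60516032e-01  3.85793049e-01]
 [ 0.00000000e+00  0.00000000e+00  0.00000000e+00  1.00000000e+00]]
[319.09999936 219.47073111]
[318.9755256  186.96201268]
[532.82097604 289.06248705]
[207.8129232  300.29079957]
```

View pics/w1.png

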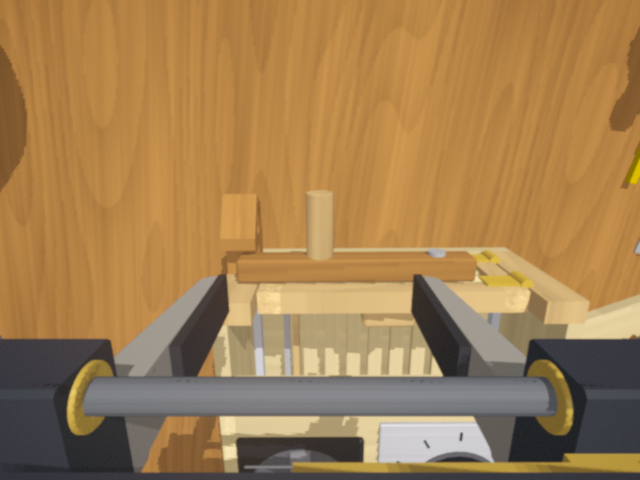

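The handle sits at (319,192–257) and the catch block at (240,215) on its left, close by. So I narrow the fingers before descending.

Request:
drive_tool:
  commands: "0 0.15 0 0 0;0 0 0 0 0;0 0 0 0 0;0 0 0 0.9 0;0 0 0 0.9 0;0 0 0 0.9 0;0 0 0 0.68 0;0 0 0 0 0"
  newtons: 20

```text
clock: 3.15
tool_pos: [0.4455, -0.1628, 0.0737]
tcp_rot: [[-0.11, 0.994, -0.01], [0.994, 0.111, 0.006], [0.007, -0.009, -1.0]]
force: [-1.2, 0.7, -0.8]
width: 0.0458
gripper_force: 0.0
```

Request:
drive_tool:
  commands: "-1 0 0 0 0;-1 0 0 0 0;-1 0 0 0 0;-1 0 0 0 0;-1 0 0 0 0;-1 0 0 0 0"

```text
clock: 3.65
tool_pos: [0.4508, -0.1657, 0.0816]
tcp_rot: [[-0.113, 0.994, 0.002], [0.994, 0.113, -0.002], [-0.002, 0.001, -1.0]]
force: [-3.5, 0.5, 7.2]
width: 0.0211
gripper_force: 20.0
```

Request:
drive_tool:
  commands: "-1 0 0.02 -0.17 0;-1 0 0.02 -0.17 0;-1 0 0.03 -0.16 0;-1 0 0.04 -0.15 0;-1 0 0 0 0;-1 0 0 0 0"

```text
clock: 4.15
tool_pos: [0.4535, -0.1639, 0.1058]
tcp_rot: [[-0.113, 0.994, -0.003], [0.994, 0.113, 0.001], [0.001, -0.003, -1.0]]
force: [-6.4, 0.6, 0.9]
width: 0.0214
gripper_force: 20.0
```

Request:
drive_tool:
  commands: "-1 0.09 0.03 0 0.25;-1 0.175 0.058 0 0.5;-1 0.175 0.058 0 0.5;-1 0.175 0.058 0 0.5;-1 0.175 0.058 0 0.5;-1 0.175 0.058 0 0.5;-1 0.175 0.058 0 0.5;-1 0 0 0 0"

```text
clock: 4.82
tool_pos: [0.4683, -0.1167, 0.1053]
tcp_rot: [[0.171, 0.985, -0.005], [0.985, -0.171, 0.003], [0.002, -0.005, -1.0]]
force: [-8.9, 3.0, 1.6]
width: 0.0212
gripper_force: 20.1
```

Request:
drive_tool:
  commands: "-1 0.175 0.058 0 0.5;-1 0.175 0.058 0 0.5;-1 0.175 0.058 0 0.5;-1 0.175 0.058 0 0.5;-1 0.175 0.058 0 0.5;-1 0.175 0.058 0 0.5;-1 0.175 0.058 0 0.5;-1 0 0 0 0"

```text
clock: 5.48
tool_pos: [0.498, -0.0739, 0.1051]
tcp_rot: [[0.46, 0.888, -0.006], [0.888, -0.46, 0.005], [0.002, -0.007, -1.0]]
force: [-8.2, 7.0, 2.8]
width: 0.0213
gripper_force: 20.1
```

Request:
drive_tool:
  commands: "-1 0.175 0.03 0 0.5;-1 0.175 0.03 0 0.5;-1 0.175 0.03 0 0.5;-1 0.175 0.04 0 0.5;-1 0.175 0.058 0 0.5;-1 0.175 0.058 0 0.5;-1 0.175 0.058 0 0.5;-1 0.175 0.058 0 0.5"

```text
clock: 6.15
tool_pos: [0.5441, -0.0399, 0.1058]
tcp_rot: [[0.736, 0.677, -0.001], [0.677, -0.736, 0.001], [0.0, -0.001, -1.0]]
force: [-2.7, 1.3, -1.9]
width: 0.0212
gripper_force: 20.0
```

Request:
drive_tool:
  commands: "-1 0.175 0.058 0 0.5;-1 0.175 0.058 0 0.5;-1 0.175 0.058 0 0.5;-1 0.175 0.058 0 0.5;-1 0.175 0.058 0 0.5;-1 0.175 0.058 0 0.5;-1 0.175 0.058 0 0.5;-1 0.175 0.058 0 0.5"

```text
clock: 6.82
tool_pos: [0.6006, -0.0231, 0.1057]
tcp_rot: [[0.923, 0.384, -0.001], [0.384, -0.923, 0.003], [0.001, -0.003, -1.0]]
force: [-1.2, 4.4, -0.6]
width: 0.0215
gripper_force: 20.0
```

Request:
drive_tool:
  commands: "-1 0.175 0.045 0 0.5;-1 0.175 0.045 0 0.5;-1 0.175 0.058 0 0.5;-1 0.175 0.058 0 0.5;-1 0.175 0.058 0 0.5;-1 0.175 0.058 0 0.5;-1 0.175 0.058 0 0.5;-1 0.175 0.058 0 0.5"

```text
clock: 7.48
tool_pos: [0.6593, -0.0267, 0.1059]
tcp_rot: [[0.999, 0.045, 0.001], [0.045, -0.999, 0.003], [0.001, -0.003, -1.0]]
force: [-2.1, 4.4, -1.7]
width: 0.0213
gripper_force: 20.1
```

Request:
drive_tool:
  commands: "-1 0 0 0.3 0;-1 0 0 0.3 0;-1 0 0 0 0;-0.1 0 0 0 0;-0.1 0 0 0 0;-0.1 0 0 0 0;-0.1 0 0 0 0"

```text
clock: 8.07
tool_pos: [0.6591, -0.029, 0.082]
tcp_rot: [[0.999, 0.047, 0.001], [0.047, -0.999, -0.001], [0.001, 0.001, -1.0]]
force: [-0.5, 0.1, -0.6]
width: 0.041
gripper_force: 0.0
```

Request:
drive_tool:
  commands: "-0.1 0 0 -0.9 0;-0.1 0 0 -0.9 0;-0.1 0 0 -0.9 0;-0.1 0 0 -0.5 0;-0.1 0 0 0 0"

```text
clock: 8.48
tool_pos: [0.6621, -0.0297, 0.2169]
tcp_rot: [[0.999, 0.047, 0.012], [0.047, -0.999, -0.003], [0.012, 0.003, -1.0]]
force: [0.2, -0.1, -0.6]
width: 0.0414
gripper_force: 0.0
```

Run:
```python
from h import *
s=bot.sense();print(s["clock"],s["tool_pos"],psi(s),s["joints"].round(1))
cv2.imwrite("pics/top1.png",cv2.resize(bot.grab_frame("top")[60:320,180:600],None,fx=1.9,fy=1.9))
print(bw(-.0935,0,.092))
```

```text
8.4833 [ 0.66211908 -0.02971724  0.21690948] 2.6914050117099744 [-13.   21.3  76.5  -0.   81.4  74.3]
[ 0.51657614 -0.2349574   0.092     ]
```

View pics/top1.png

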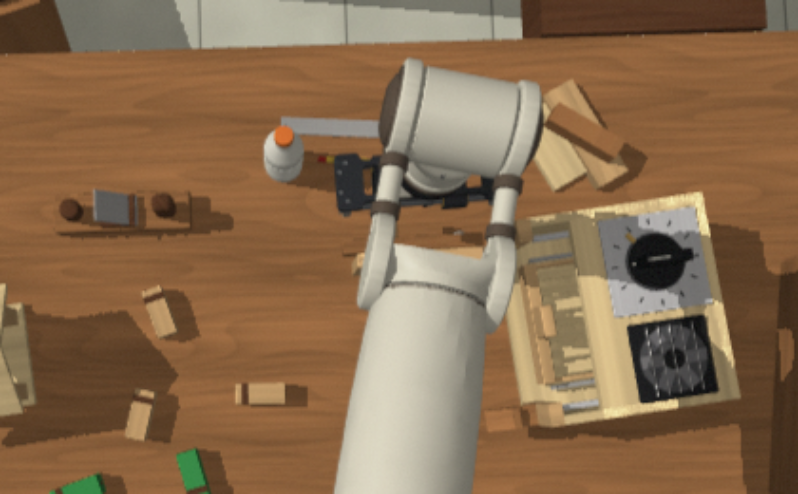

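The gate stands about 94° open and clear, the tray opening is visible, and the feeder, plane and glue are untouched. Next is the tray tab.

Request:
drive_tool:
  commands: "0.5 0 0 0 -1;0.5 0 0 0 -1;0.5 0 0 0 -1;0.5 0 0 0 -1;0.5 0 0 0 -1;0.5 0 0 0 -1;0.5 0 0 0 -1;0.5 0 0 0 -1"

```text
clock: 9.2
tool_pos: [0.6575, -0.0286, 0.2066]
tcp_rot: [[0.732, 0.681, -0.004], [0.681, -0.732, 0.001], [-0.002, -0.003, -1.0]]
force: [-0.1, 0.3, -0.7]
width: 0.0688
gripper_force: 0.0
```

Request:
drive_tool:
  commands: "0.5 0 0 0 -1;0.5 0 0 0 -1;0.5 0 0 0 -1;0.5 0 0 0 -1;0.5 0 0 0 -1;0.5 0 0 0 -1;0.5 0 0 0 -1;0.5 0 0 0 -1"

```text
clock: 9.87
tool_pos: [0.6575, -0.0286, 0.2066]
tcp_rot: [[0.123, 0.992, -0.004], [0.992, -0.123, 0.001], [0.0, -0.004, -1.0]]
force: [-1.1, 0.3, 0.4]
width: 0.0686
gripper_force: 0.0
```

Request:
drive_tool:
  commands: "0.5 0 0 0 -1;0.5 0 0 0 -1;0.5 0 0 0 -0.8;0.5 -0.6 -0.6 0 0;0.5 -0.6 -0.6 0 0;0.5 -0.6 -0.6 0 0;0.5 -0.6 -0.6 0 0;0.5 -0.6 -0.6 0 0"

```text
clock: 10.53
tool_pos: [0.5512, -0.1623, 0.2069]
tcp_rot: [[-0.117, 0.993, -0.003], [0.993, 0.117, 0.002], [0.002, -0.003, -1.0]]
force: [0.5, -0.9, 0.7]
width: 0.069
gripper_force: 0.0
```

Request:
drive_tool:
  commands: "0.5 -0.6 -0.6 0 0;0.5 -0.6 -0.6 0 0;0.5 -0.47 0 0 0;0.5 0 0 0 0;0.5 0 0 0 0;0.5 0 0 0 0"

```text
clock: 11.03
tool_pos: [0.5133, -0.2326, 0.2081]
tcp_rot: [[-0.117, 0.993, -0.002], [0.993, 0.117, 0.002], [0.002, -0.001, -1.0]]
force: [-0.3, -0.1, 0.1]
width: 0.0691
gripper_force: 0.0
```

Run:
```python
from h import *
s=bot.sense();print(s["clock"],s["tool_pos"],psi(s),s["joints"].round(1));print(tool(bw(-.0935,0,.074)))
info=bot.camera_info("wrist");im=bot.grab_frame("wrist");cv2.imwrite("pics/w2.png",im)
for p in [bw(-.0935,0.022,.11),bw(-.0935,-.022,.11)]:print(proj("wrist",p,info))
```

```text
11.0333 [ 0.51332061 -0.23263921  0.2080594 ] 96.7228002911193 [-36.7   7.8  93.7   0.   78.7 -43.4]
[-0.07386524  0.0790459   3.35122812]
[351.82293561 239.75165601]
[293.82776334 239.78192265]
```

View pics/w2.png

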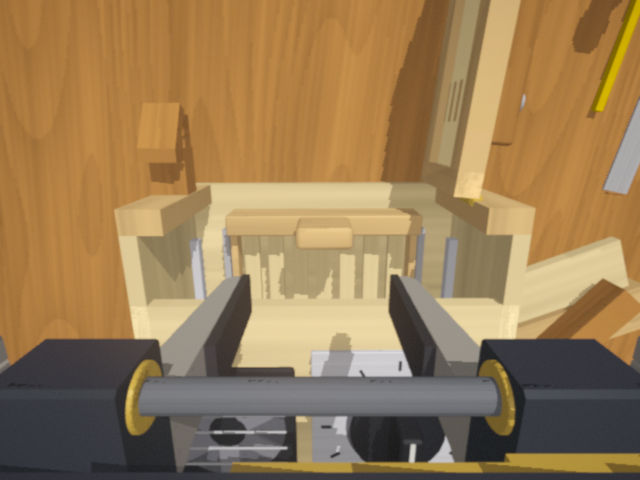

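The tab sits at (324,232) between the open fingers, and the gate at right is clear. I descend, pinch and pull.

Request:
drive_tool:
  commands: "0.5 0 0.06 0.8 0;0.5 0 0 0.8 0;0.5 0 0 0.8 0;0.5 0 0 0.6 0;0.5 0 0 0.3 0;0.5 0 0 0 0"

```text
clock: 11.58
tool_pos: [0.5143, -0.2309, 0.074]
tcp_rot: [[-0.118, 0.993, -0.005], [0.993, 0.118, 0.004], [0.005, -0.005, -1.0]]
force: [-0.4, 0.4, 0.0]
width: 0.0687
gripper_force: 0.0
```

Request:
drive_tool:
  commands: "-1 0 0 0 0;-1 0 0 0 0;-1 0 0 0 0;-1 0 0 0 0;-1 0 0 0 0"
  newtons: 25

```text
clock: 12.0
tool_pos: [0.5165, -0.2342, 0.0792]
tcp_rot: [[-0.117, 0.993, 0.001], [0.993, 0.117, -0.002], [-0.002, 0.001, -1.0]]
force: [-2.0, 0.9, 6.9]
width: 0.044
gripper_force: 25.0
```

Request:
drive_tool:
  commands: "-1 0.4 0 0 0;-1 0.5 0 0 0;-1 0.5 0 0 0;-1 0.5 0 0 0;-1 0.5 0 0 0;-1 0.5 0 0 0;-1 0.5 0 0 0;-1 0 0 0 0"

```text
clock: 12.67
tool_pos: [0.4997, -0.0962, 0.0792]
tcp_rot: [[-0.119, 0.993, -0.001], [0.993, 0.119, -0.0], [-0.0, -0.001, -1.0]]
force: [-7.9, 1.0, 9.7]
width: 0.044
gripper_force: 25.0
```

Request:
drive_tool:
  commands: "-1 0.45 0 0 0;-1 0.45 0 0 0;-1 0.45 0 0 0;-1 0.45 0 0 0;-1 0.3 0 0 0;-1 0.08 0 0 0;-1 0 0 0 0;-1 0 0 0 0"

```text
clock: 13.33
tool_pos: [0.4893, -0.0116, 0.0792]
tcp_rot: [[-0.118, 0.993, -0.002], [0.993, 0.118, -0.001], [-0.0, -0.002, -1.0]]
force: [-9.9, 0.1, 12.8]
width: 0.0442
gripper_force: 25.0
```

Request:
drive_tool:
  commands: "0.4 0 0 0 0;0.4 0 0 0 0;0.4 0 0 0 0;0.4 0 0 -0.8 0;0.4 0 0 -0.9 0;0.4 0 0 -0.9 0;0.4 0 0 -0.9 0;0.4 0 0 0 0"

```text
clock: 14.0
tool_pos: [0.4944, -0.0129, 0.2257]
tcp_rot: [[-0.117, 0.993, 0.014], [0.993, 0.117, -0.004], [-0.005, 0.013, -1.0]]
force: [1.4, 0.1, -0.1]
width: 0.0641
gripper_force: 0.0
```

Run:
```python
from h import *
s=bot.sense();print(s["clock"],s["tool_pos"],psi(s),s["joints"].round(1))
im=bot.grab_frame("top");cv2.imwrite("pics/top2.png",cv2.resize(im[140:300,230:430],None,fx=3.5,fy=3.5,interpolation=cv2.INTER_CUBIC))
for x in(-.3-.018,-.1335): print([proj("top",bw(x,y,.069)).round(1).tolist() for y in (-.08,.08)])
for z,n in((.11,"tab"),): print(proj("top",bw(-.0935-.225,0,z)))
```

```text
14.0 [ 0.49438119 -0.01285477  0.2257155 ] 96.70503162409751 [-15.5  -4.2 104.    0.   79.4 -22.2]
[[385.3, 272.0], [376.0, 212.4]]
[[454.4, 261.8], [444.4, 202.3]]
[382.3343439  241.26582054]
```

View pics/top2.png

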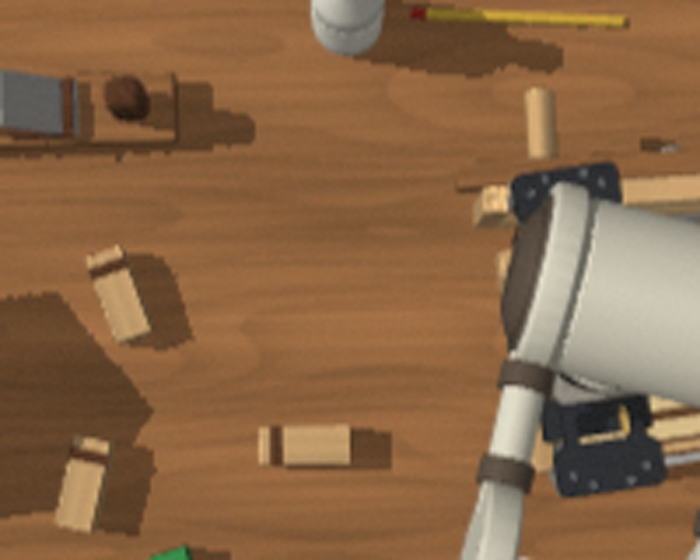

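Tray fully out and the posts are where they were: C at (305,445), A at (119,295), B at (82,485) in the crop. Now hovering over post C.

Request:
drive_tool:
  commands: "0.4 0 0 0 0.77;0.4 0 0 0 0.77;0.4 0.87 -0.35 0 0;0.4 0.87 -0.35 0 0;0.4 0.87 -0.35 0 0;0.4 0.87 -0.35 0 0;0.4 0.87 -0.35 0 0;0.4 0 0 0 0"

```text
clock: 14.72
tool_pos: [0.4197, 0.1682, 0.2157]
tcp_rot: [[0.011, 1.0, -0.004], [1.0, -0.011, 0.002], [0.002, -0.004, -1.0]]
force: [0.2, -1.1, -0.7]
width: 0.0645
gripper_force: 0.0
```

```bash
cat >> h.py <<'E'
def tanposts():
    "top faces of tan posts in the wrist picture: world centre (z=.03) and length direction"
    info=bot.camera_info("wrist");im=bot.grab_frame("wrist")
    return im,info
E
python3 - <<'E'
from h import *
s=bot.sense();print(s["tool_pos"],psi(s))
info=bot.camera_info("wrist");im=bot.grab_frame("wrist");cv2.imwrite("pics/w3.png",im);np.save("w3.npy",info)
print(tool([.4297,.1604,.012],s))
c=[(.4297+a,.1604+b,.03) for a,b in((-.015,-.036),(.015,-.036),(.015,.036),(-.015,.036))]
print([proj("wrist",p,info).round().tolist() for p in c])
E
```

```text
[0.41972223 0.16815475 0.21569466] 89.35412585795832
[-0.20240336  0.26965305  5.09100415]
[[315.0, 254.0], [345.0, 254.0], [345.0, 183.0], [314.0, 183.0]]
```

View pics/w3.png

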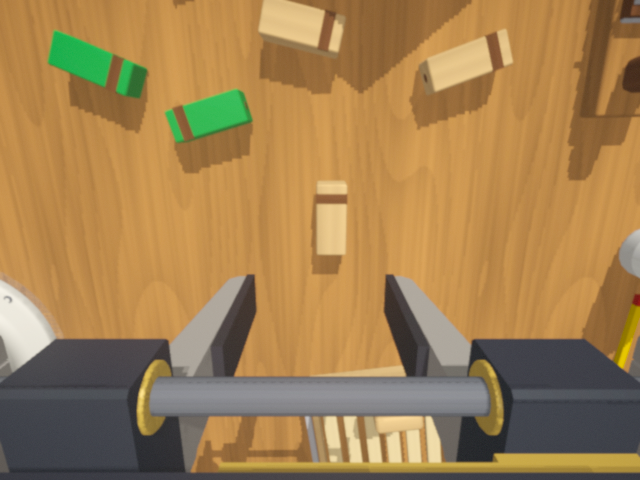

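Tan post C spans (316–347, 182–254), as predicted to 1 mm. B is at (303,25), A at (467,60), and the greens are apart at left. Grasping C.

Request:
drive_tool:
  commands: "0.4 -0.2 0.28 0 0;0.4 0 0 0.9 0;0.4 0 0 0.9 0;0.4 0 0 0.9 0;0.4 0 0 0.9 0;0.4 0 0 0.7 0;0.4 0 0 0.4 0;0.4 0 0 0.3 0"

```text
clock: 15.43
tool_pos: [0.4332, 0.1526, 0.0142]
tcp_rot: [[0.02, 1.0, -0.004], [1.0, -0.02, -0.001], [-0.001, -0.004, -1.0]]
force: [-0.9, 0.5, 0.5]
width: 0.0645
gripper_force: 0.0
```

Request:
drive_tool:
  commands: "0.4 0 0 0.15 0;-1 0 0 0 0;-1 0 0 0 0;-1 0 0 0 0;-1 0 0 0 0;-1 0 0 0 0;-1 0 0 0 0;-1 0 0 0 0"
  newtons: 20

```text
clock: 16.1
tool_pos: [0.4346, 0.1553, 0.0121]
tcp_rot: [[0.017, 1.0, 0.001], [1.0, -0.017, -0.0], [-0.0, 0.001, -1.0]]
force: [-1.1, -0.7, 3.8]
width: 0.0292
gripper_force: 20.0
```

Request:
drive_tool:
  commands: "-1 0 0 -0.5 0;-1 0 0 -0.9 0;-1 0 0 -0.9 0;-1 0 0 -0.9 0;-1 0 0 -0.6 0;-1 0 0 0 -0.75;-1 0 0 0 -0.75;-1 0 0 0 0"

```text
clock: 16.77
tool_pos: [0.4342, 0.1554, 0.164]
tcp_rot: [[-0.115, 0.993, 0.001], [0.993, 0.115, 0.0], [-0.0, 0.001, -1.0]]
force: [0.5, 0.7, -0.5]
width: 0.0299
gripper_force: 20.0
```

Run:
```python
from h import *
s=bot.sense();print(s["clock"],s["tool_pos"],psi(s),s["width"],s["gripper_force"])
print(tool(bw(-.217+.043,.036,.052),s))
```

```text
16.7667 [0.43422006 0.15540481 0.16399459] 96.61989983459243 0.029878658866994253 19.99854952096939
[-7.91680376  1.812041    2.80239156]
```

Request:
drive_tool:
  commands: "-1 -0.8 0.18 0 0;-1 -0.8 0.18 0 0;-1 -0.8 0.18 0 0;-1 -0.8 0.18 0 0;-1 -0.8 0.18 0 0;-1 -0.8 0.18 0 0;-1 -0.8 0.18 0 0;-1 -0.8 0.18 0 0"

```text
clock: 17.43
tool_pos: [0.5202, -0.094, 0.1628]
tcp_rot: [[-0.111, 0.994, -0.001], [0.994, 0.111, 0.0], [0.001, -0.001, -1.0]]
force: [0.5, -0.2, -1.8]
width: 0.0299
gripper_force: 20.0
```

Request:
drive_tool:
  commands: "-1 -0.8 0.18 0 0;-1 -0.7 0.18 0 0;-1 0 0 0 0;-1 0 0 0.6 0;-1 0 0 0.6 0;-1 0 0 0.6 0;-1 0 0 0.4 0;-1 0 0 0 0"

```text
clock: 18.1
tool_pos: [0.5379, -0.1483, 0.0708]
tcp_rot: [[-0.112, 0.994, -0.008], [0.994, 0.112, 0.004], [0.005, -0.007, -1.0]]
force: [-0.9, -0.3, -1.4]
width: 0.0299
gripper_force: 20.0
```

Run:
```python
from h import *
s=bot.sense();print(s["clock"],s["tool_pos"],psi(s),s["width"],s["gripper_force"],s["force"])
print(tool(bw(-.217+.043,.036,.058),s))
```

```text
18.1 [ 0.5379324  -0.14828069  0.07075903] 96.44214810781669 0.02993871889525524 19.99947041273117 [-0.94904534 -0.29976397 -1.39346821]
[-0.07772407  0.11798721  0.31771688]
```

Request:
drive_tool:
  commands: "-1 -0.08 0.12 0.15 0;-1 0 0 0.15 0;-1 0 0 0 0;-0.13 0 0 0 0;-0.13 0 0 0 0;-0.13 0 0 0 0;-0.13 0 0 0 0;-0.13 0 0 -0.3 0"

```text
clock: 18.77
tool_pos: [0.5449, -0.1524, 0.0738]
tcp_rot: [[-0.113, 0.994, -0.004], [0.994, 0.113, 0.002], [0.002, -0.003, -1.0]]
force: [-1.1, 0.6, -0.3]
width: 0.0405
gripper_force: 0.0
```

Request:
drive_tool:
  commands: "-0.13 0 0 -0.7 0;-0.13 0 0 -0.9 0;-0.13 0 0 -0.9 0;-0.13 0 0 -0.9 0;0.2 0.9 0.13 0 0;0.3 0.9 0.13 0 0;0.4 0.9 0.13 0 0;0.4 0.9 0.13 0 0"

```text
clock: 19.43
tool_pos: [0.5509, -0.0064, 0.2131]
tcp_rot: [[-0.112, 0.994, 0.002], [0.994, 0.112, -0.0], [-0.001, 0.002, -1.0]]
force: [-0.1, -0.0, -0.2]
width: 0.0638
gripper_force: 0.0
```

Request:
drive_tool:
  commands: "0.4 0.9 0.13 0 0;0.4 0.9 0.13 0 0;0.4 0.9 0.13 0 0;0.4 0.9 0.13 0 0;0.4 0.9 0.13 0 0;0.4 0.9 0.13 0 0;0.4 0.9 0.13 0 0;0.4 0.9 0.13 0 0"

```text
clock: 20.1
tool_pos: [0.5594, 0.285, 0.2128]
tcp_rot: [[-0.113, 0.994, 0.001], [0.994, 0.113, 0.0], [0.0, 0.001, -1.0]]
force: [0.3, -0.2, 1.0]
width: 0.0644
gripper_force: 0.0
```

Run:
```python
from h import *
s=bot.sense();print(s["clock"],s["tool_pos"],psi(s))
info=bot.camera_info("wrist");im=bot.grab_frame("wrist");cv2.imwrite("pics/w4.png",im);np.save("w4.npy",info)
print(proj("wrist",[.5529,.3022,.03],info),proj("wrist",[.405,.3331,.03],info))
```

```text
20.1 [0.55936452 0.2850257  0.21280797] 96.51302499011038
[314.01278264 193.99452308] [159.00163916 143.284514  ]
```

View pics/w4.png

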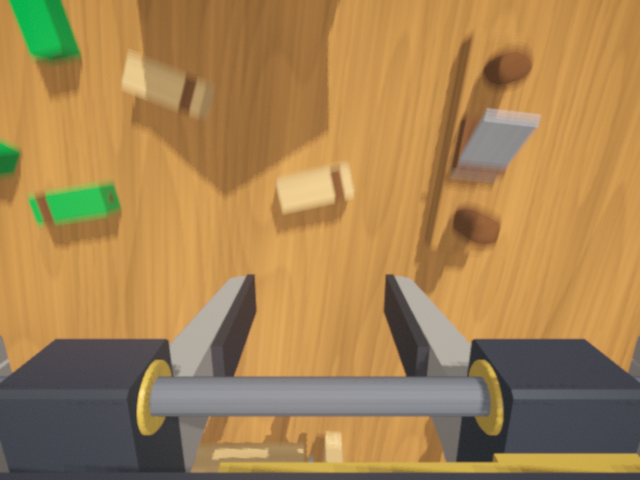

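Post A is at (315,189), as expected. Post B is at (167,87) instead of (159,143), so it has been knocked aside.

Run:
```python
from h import *
info=np.load("w4.npy",allow_pickle=True).item();s=bot.sense()
for c in ([(277,184),(347,163),(353,193),(284,213)],[(130,53),(213,90),(202,117),(122,86)]):
    w=np.array([ray("wrist",q,.03,info)[:2] for q in c]);d=w[1]-w[0]+w[2]-w[3];print(w.mean(0),np.linalg.norm(d)/2,np.linalg.norm(w[2]-w[1]),np.degrees(np.arctan2(d[1],d[0])))
    a=np.radians(np.degrees(np.arctan2(d[1],d[0])))
    print(proj("wrist",[*w.mean(0),.03],info))
```

```text
[0.55328441 0.30759418] 0.06955040881105061 0.02912407406157454 22.93349447434392
[315.02216433 188.49169695]
[0.4125749  0.38302152] 0.07479404115962836 0.025817545253503615 -15.635537744358258
[167.18929283  86.86154341]
```

Request:
drive_tool:
  commands: "0.4 0 0 0 1;0.4 0 0 0 1;0.4 0 0 0 1;0.4 0 0 0 1;0.4 0 0 0 1;0.4 0 0 0 1;0.4 0 0 0 1;0.4 0 0 0 1"

```text
clock: 20.82
tool_pos: [0.5596, 0.2831, 0.2126]
tcp_rot: [[0.555, 0.832, 0.001], [0.832, -0.555, 0.0], [0.001, 0.001, -1.0]]
force: [1.0, -0.4, 0.4]
width: 0.0642
gripper_force: 0.0
```

Request:
drive_tool:
  commands: "0.4 0 0 0 1;0.4 0 0 0 1;0.4 0 0 0 1;0.4 0 0 0 1;0.4 0 0 0 1;0.4 0 0 0 1;0.4 0 0 0 1;0.4 0 0 0 0.2"

```text
clock: 21.48
tool_pos: [0.5597, 0.2831, 0.2126]
tcp_rot: [[0.938, 0.348, 0.001], [0.348, -0.938, 0.0], [0.001, 0.0, -1.0]]
force: [-0.0, -0.1, -0.7]
width: 0.0643
gripper_force: 0.0
```

Request:
drive_tool:
  commands: "0.4 0 0 0 0;0.4 0 0 0 0"

```text
clock: 21.65
tool_pos: [0.5596, 0.2831, 0.212]
tcp_rot: [[0.936, 0.352, 0.001], [0.352, -0.936, 0.0], [0.001, 0.0, -1.0]]
force: [-0.1, 0.5, 0.3]
width: 0.0646
gripper_force: 0.0
```

Run:
```python
from h import *
s=bot.sense();print(s["clock"],s["tool_pos"],psi(s),tool([.5533,.306,.012],s))
info=bot.camera_info("wrist");im=bot.grab_frame("wrist")
hsv=cv2.cvtColor(im,cv2.COLOR_BGR2HSV);m=proj("wrist",[.5533,.306,.03],info);print(m,im.shape)
x,y=map(int,m);cv2.imwrite("pics/w5.png",cv2.resize(im[max(0,y-80):y+80,x-110:x+110],None,fx=3,fy=3));print(x-110,max(0,y-80))
np.save("w5.npy",info)
```

```text
21.65 [0.55959306 0.28311264 0.2119848 ] 20.625528821398415 [ 0.05158053 -0.59108198  4.99963077]
[294.37832425 211.59829667] (480, 640, 3)
184 131
```

View pics/w5.png

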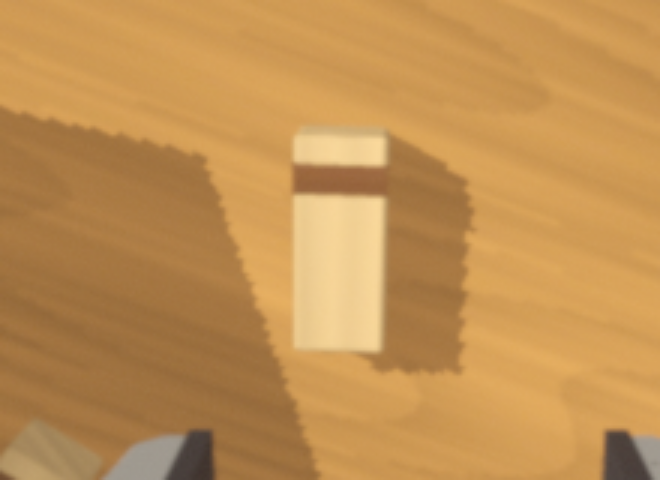

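Post A is square to the fingers, at (340,242) in the crop, 3 px right of prediction. Grasping it.

Request:
drive_tool:
  commands: "0.4 0.05 -0.52 0 0;0.4 0 0 0.9 0;0.4 0 0 0.9 0;0.4 0 0 0.9 0;0.4 0 0 0.9 0;0.4 0 0 0.7 0;0.4 0 0 0.4 0;0.4 0 0 0.3 0"

```text
clock: 22.37
tool_pos: [0.5525, 0.3028, 0.0087]
tcp_rot: [[0.936, 0.351, -0.004], [0.351, -0.936, -0.001], [-0.004, -0.0, -1.0]]
force: [-0.1, 0.9, 1.1]
width: 0.0644
gripper_force: 0.0
```

Request:
drive_tool:
  commands: "0.4 0 0 0 0;-1 0 0 0 0;-1 0 0 0 0;-1 0 0 0 0;-1 0 0 0 0;-1 0 0 0 0;-1 0 0 0 0;-1 0 0 0 0"

```text
clock: 23.03
tool_pos: [0.5547, 0.3036, 0.0124]
tcp_rot: [[0.937, 0.35, 0.001], [0.35, -0.937, 0.001], [0.001, -0.0, -1.0]]
force: [-0.5, -0.1, 4.0]
width: 0.0299
gripper_force: 20.0
```

Request:
drive_tool:
  commands: "-1 0 0 -0.5 0;-1 0 0 -0.9 0;-1 0 0 -0.9 0;-1 0 0 -0.9 0;-1 0 0 -0.6 0;-1 0 0 0 -1;-1 0 0 0 -1;-1 0 0 0 -1"

```text
clock: 23.7
tool_pos: [0.5543, 0.3033, 0.164]
tcp_rot: [[0.811, 0.584, 0.001], [0.584, -0.811, 0.0], [0.001, 0.0, -1.0]]
force: [0.8, 0.3, -0.4]
width: 0.0297
gripper_force: 20.0
```

Request:
drive_tool:
  commands: "-1 0 0 0 -1;-1 0 0 0 -1;-1 0 0 0 -1;-1 0 0 0 -1;-1 0 0 0 -1;-1 0 0 0 -1;-1 0 0 0 -1;-1 0 0 0 -1"

```text
clock: 24.37
tool_pos: [0.5539, 0.3031, 0.163]
tcp_rot: [[0.246, 0.969, -0.001], [0.969, -0.246, -0.0], [-0.0, -0.001, -1.0]]
force: [-0.6, 0.1, -0.2]
width: 0.0299
gripper_force: 20.0
```

Request:
drive_tool:
  commands: "-1 0 0 0 -1;-1 0 0 0 -1;-1 0 0 0 -1;-1 0 0 0 -1;-1 0 0 0 -0.2;-1 0 0 0 0"

```text
clock: 24.87
tool_pos: [0.5539, 0.3032, 0.1631]
tcp_rot: [[-0.112, 0.994, -0.001], [0.994, 0.112, -0.0], [-0.0, -0.001, -1.0]]
force: [-0.9, -0.6, -0.1]
width: 0.0297
gripper_force: 20.0
```

Run:
```python
from h import *
s=bot.sense();print(s["clock"],s["tool_pos"],psi(s),s["width"],s["gripper_force"])
print(tool(bw(-.217+.043,-.036,.058),s))
```

```text
24.8667 [0.55391919 0.30321935 0.16312283] 96.44093781567588 0.02970243716635247 19.955895245075226
[-11.25669574  -3.34632088   2.63153058]
```

Request:
drive_tool:
  commands: "-1 -0.87 -0.26 0 0;-1 -0.87 -0.26 0 0;-1 -0.87 -0.26 0 0;-1 -0.87 -0.26 0 0;-1 -0.87 -0.26 0 0;-1 -0.87 -0.26 0 0;-1 -0.87 -0.26 0 0;-1 -0.87 -0.26 0 0"

```text
clock: 25.53
tool_pos: [0.5024, 0.0157, 0.1635]
tcp_rot: [[-0.111, 0.994, 0.0], [0.994, 0.111, -0.0], [-0.0, 0.0, -1.0]]
force: [0.6, -0.9, -0.7]
width: 0.03
gripper_force: 20.0
```

Request:
drive_tool:
  commands: "-1 -0.87 -0.26 0 0;-1 -0.87 -0.26 0 0;-1 -0.87 -0.26 0 0;-1 -0.87 -0.26 0 0;-1 -0.82 -0.23 0 0;-1 0 0 0 0;-1 0 0 0.7 0;-1 0 0 0.7 0"

```text
clock: 26.2
tool_pos: [0.4736, -0.1608, 0.1086]
tcp_rot: [[-0.11, 0.994, 0.005], [0.994, 0.11, -0.003], [-0.003, 0.004, -1.0]]
force: [-0.6, -0.8, -1.4]
width: 0.0298
gripper_force: 20.0
```

Run:
```python
from h import *
s=bot.sense();print(s["clock"],s["tool_pos"],psi(s),s["width"],s["gripper_force"],s["force"])
print(tool(bw(-.217+.043,-.036,.058),s))
```

```text
26.2 [ 0.47361311 -0.16077183  0.10862474] 96.2985867381111 0.029849184632216377 19.95628595352173 [-0.61369005 -0.8494219  -1.37042623]
[ 0.04797196 -0.05695394  1.26524799]
```

Request:
drive_tool:
  commands: "-1 0.04 -0.05 0.6 0;-1 0 0 0.45 0;-1 0 0 0.2 0;-1 0 0 0 0;-0.13 0 0 0 0;-0.13 0 0 0 0;-0.13 0 0 0 0;-0.13 0 0 0 0"

```text
clock: 26.87
tool_pos: [0.4705, -0.1582, 0.0581]
tcp_rot: [[-0.113, 0.994, 0.001], [0.994, 0.113, -0.001], [-0.001, 0.001, -1.0]]
force: [0.3, 0.1, 0.4]
width: 0.0401
gripper_force: 0.0
```

Request:
drive_tool:
  commands: "-0.13 0 0 -0.4 0;-0.13 0 0 -0.8 0;-0.13 0 0 -0.9 0;-0.13 0 0 -0.9 0;-0.13 0 0 -0.8 0;0.4 0.95 0 0 0;0.4 0.95 0 0 0;0.4 0.95 0 0 0"

```text
clock: 27.53
tool_pos: [0.4572, -0.044, 0.2107]
tcp_rot: [[-0.111, 0.994, 0.003], [0.994, 0.111, -0.001], [-0.001, 0.002, -1.0]]
force: [0.8, 0.3, 0.9]
width: 0.0579
gripper_force: 0.0
```

Request:
drive_tool:
  commands: "0.4 0.95 0 0 0;0.4 0.95 0 0 0;0.4 0.95 0 0 0;0.4 0.95 0 0 0;0.4 0.95 0 0 0;0.4 0.95 0 0 0;0.4 0.95 0 0 0;0.4 0.95 0 0 0"

```text
clock: 28.2
tool_pos: [0.422, 0.2593, 0.21]
tcp_rot: [[-0.113, 0.994, 0.001], [0.994, 0.113, 0.0], [0.0, 0.001, -1.0]]
force: [0.2, 0.0, 0.5]
width: 0.064
gripper_force: 0.0
```

Request:
drive_tool:
  commands: "0.4 0.95 0 0 0;0.4 0.95 0 0 -1;0.4 0.95 0 0 -1;0.4 0 0 0 -1;0.4 0 0 0 -1;0.4 0 0 0 -1;0.4 0 0 0 -1;0.4 0 0 0 -1"

```text
clock: 28.87
tool_pos: [0.4062, 0.3703, 0.2097]
tcp_rot: [[-0.666, 0.746, 0.0], [0.746, 0.666, 0.0], [-0.0, 0.0, -1.0]]
force: [0.5, -0.7, -1.1]
width: 0.0645
gripper_force: 0.0
```

Request:
drive_tool:
  commands: "0.4 0 0 0 -1;0.4 0 0 0 -1;0.4 0 0 0 -1;0.4 0 0 0 -1;0.4 0 0 0 -1;0.4 0 0 0 -1;0.4 0 0 0 -0.6;0.4 0 0 0 0"

```text
clock: 29.53
tool_pos: [0.4063, 0.3701, 0.2097]
tcp_rot: [[-0.964, 0.266, 0.0], [0.266, 0.964, 0.0], [-0.0, 0.0, -1.0]]
force: [-0.1, -0.4, 0.5]
width: 0.0645
gripper_force: 0.0
```

Run:
```python
from h import *
s=bot.sense();print(s["clock"],s["tool_pos"],psi(s),tool([.4126,.383,.012],s))
info=bot.camera_info("wrist");im=bot.grab_frame("wrist")
m=proj("wrist",[.4126,.383,.03],info);print(m)
cv2.imwrite("pics/w6.png",im);np.save("w6.npy",info)
t=bot.grab_frame("top");cv2.imwrite("pics/top3.png",t)
for q in((.038,.036),(.043,-.036)): print("pred posts",proj("top",bw(-.217+q[0],q[1],.074)))
cv2.imwrite("pics/comb.png",np.hstack([cv2.resize(im[60:300,180:460],None,fx=1.4,fy=1.4),cv2.resize(t[190:290,360:470],None,fx=3.36,fy=3.36)]))
```

```text
29.5333 [0.40632068 0.37009492 0.20971518] 164.5719848476505 [-0.06409924  0.35087244  4.94303242]
[334.74806064 215.12550585]
pred posts [430.65022929 220.86035206]
pred posts [436.95419644 247.48152179]
```

View pics/comb.png

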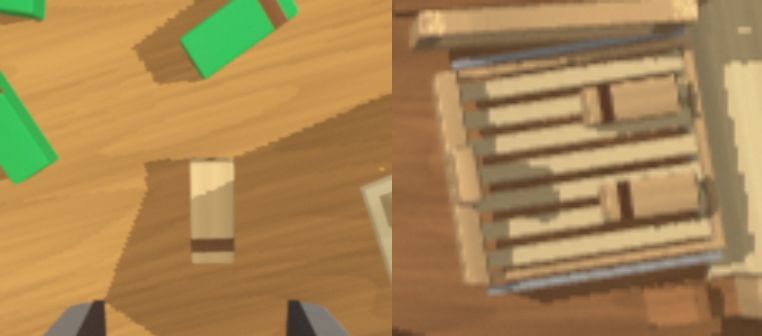

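Right half: both posts lie flat on the slats as planned. Left half: post B is at (212,211) in the crop. The feeder is close by, so I'll grip B by its ends with the gripper body turned away from the feeder.

Request:
drive_tool:
  commands: "1 0 0 0 1;1 0 0 0 1;1 0 0 0 1;1 0 0 0 1;1 0 0 0 1;1 0 0 0 1;1 0 0 0 1;1 0 0 0 1"

```text
clock: 30.3
tool_pos: [0.4063, 0.3701, 0.2096]
tcp_rot: [[-0.562, 0.827, 0.0], [0.827, 0.562, 0.0], [0.0, 0.0, -1.0]]
force: [-0.1, -0.3, 0.3]
width: 0.092
gripper_force: 0.0
```

Request:
drive_tool:
  commands: "1 0 0 0 1;1 0 0 0 1;1 0 0 0 1;1 0 0 0 1;1 0 0 0 1;1 0 0 0 1;1 0 0 0 1;1 0 0 0 1"

```text
clock: 30.97
tool_pos: [0.4063, 0.3701, 0.2095]
tcp_rot: [[0.102, 0.995, 0.0], [0.995, -0.102, 0.0], [0.0, 0.0, -1.0]]
force: [0.6, 0.0, -0.2]
width: 0.092
gripper_force: 0.0
```

Request:
drive_tool:
  commands: "1 0 0 0 1;1 0 0 0 1;1 0.27 -0.04 0 0;1 0 0 0 0;1 0 0 0 0"

```text
clock: 31.38
tool_pos: [0.4076, 0.3815, 0.2094]
tcp_rot: [[0.265, 0.964, 0.0], [0.964, -0.265, 0.0], [0.0, -0.0, -1.0]]
force: [0.3, -0.3, -0.4]
width: 0.0919
gripper_force: 0.0
```

Run:
```python
from h import *
s=bot.sense();print(s["clock"],s["tool_pos"],psi(s),s["width"],tool([.4077,.3809,.012],s))
info=bot.camera_info("wrist");im=bot.grab_frame("wrist")
m=proj("wrist",[.4077,.3809,.03],info);print(m)
hs=cv2.cvtColor(im,cv2.COLOR_BGR2HSV);cv2.imwrite("pics/w7.png",im)
x,y=map(int,m);print(hs[y,x-60:x+61:4].tolist())
```

```text
31.3833 [0.40763484 0.38146105 0.20941676] 74.64250692485841 0.0919375791752106 [-0.01358617  0.00532404  4.9354177 ]
[318.87350927 213.69987845]
[[17, 153, 206], [17, 152, 210], [17, 150, 206], [17, 153, 202], [17, 151, 194], [17, 153, 195], [16, 148, 195], [20, 99, 240], [19, 98, 241], [19, 99, 240], [20, 99, 240], [19, 101, 234], [19, 113, 188], [18, 111, 188], [18, 108, 189], [18, 111, 189], [18, 113, 189], [18, 110, 187], [19, 112, 187], [19, 110, 187], [17, 121, 160], [13, 148, 105], [13, 152, 111], [18, 113, 185], [19, 110, 187], [17, 134, 165], [16, 157, 154], [16, 156, 163], [16, 154, 156], [16, 157, 153], [16, 154, 156]]
```

B is centred between the fingers to within 2 px. Descending.

Request:
drive_tool:
  commands: "1 0 0 0.9 0;1 0 0 0.9 0;1 0 0 0.9 0;1 0 0 0.9 0;1 0 0 0.6 0;1 0 0 0.4 0;1 0 0 0.3 0;1 0 0 0 0"

```text
clock: 32.1
tool_pos: [0.4059, 0.3797, 0.0108]
tcp_rot: [[0.267, 0.964, -0.004], [0.964, -0.267, -0.003], [-0.004, -0.003, -1.0]]
force: [0.5, 0.1, 0.2]
width: 0.0918
gripper_force: 0.0
```

Request:
drive_tool:
  commands: "-1 0 0 0 0;-1 0 0 0 0;-1 0 0 0 0;-1 0 0 0 0;-1 0 0 0 0;-1 0 0 0 0;-1 0 0 0 0"

```text
clock: 32.68
tool_pos: [0.4089, 0.3816, 0.0151]
tcp_rot: [[0.267, 0.964, 0.003], [0.964, -0.267, 0.002], [0.002, 0.002, -1.0]]
force: [-1.1, -0.7, 6.0]
width: 0.0721
gripper_force: 19.9
```

Request:
drive_tool:
  commands: "-1 0 0 -0.5 0;-1 0 0 -0.9 0;-1 0 0 -0.9 0;-1 0 0 -0.9 0;-1 0 0 -0.6 0;-1 0 0 -0.2 -1;-1 0 0 0 -1;-1 0 0 0 -1"

```text
clock: 33.35
tool_pos: [0.4081, 0.3812, 0.1748]
tcp_rot: [[0.004, 1.0, 0.002], [1.0, -0.004, 0.001], [0.001, 0.002, -1.0]]
force: [0.6, 0.4, -0.1]
width: 0.0721
gripper_force: 19.9
```

Request:
drive_tool:
  commands: "-1 0 0 0 -1;-1 0 0 0 -0.4;-1 0 0 0 0"

```text
clock: 33.6
tool_pos: [0.4075, 0.3807, 0.1734]
tcp_rot: [[-0.114, 0.993, -0.0], [0.993, 0.114, -0.0], [-0.0, -0.0, -1.0]]
force: [-1.3, -0.3, -1.1]
width: 0.0721
gripper_force: 19.9
```

Run:
```python
from h import *
s=bot.sense();print(s["clock"],s["tool_pos"],psi(s),s["width"],s["gripper_force"])
print(tool(bw(-.217-.047,0,.058),s))
```

```text
33.6 [0.40745528 0.38072845 0.17335755] 96.5624323911322 0.07214240968265946 19.914131462574005
[-11.34013146   0.9378934    2.88557491]
```

Request:
drive_tool:
  commands: "-1 -0.87 0.07 0 0;-1 -0.87 0.07 0 0;-1 -0.87 0.07 0 0;-1 -0.87 0.07 0 0;-1 -0.87 0.07 0 0;-1 -0.87 0.07 0 0;-1 -0.87 0.07 0 0;-1 -0.87 0.07 0 0"

```text
clock: 34.27
tool_pos: [0.4614, 0.1052, 0.1736]
tcp_rot: [[-0.112, 0.994, 0.0], [0.994, 0.112, 0.0], [-0.0, 0.0, -1.0]]
force: [0.6, 0.7, -0.0]
width: 0.0721
gripper_force: 19.9
```

Request:
drive_tool:
  commands: "-1 -0.87 0.07 0 0;-1 -0.87 0.07 0 0;-1 -0.87 0.07 0 0;-1 -0.87 0.07 0 0;-1 -0.87 0.07 0 0;-1 0 0 0 0;-1 0 0 0.7 0;-1 0 0 0.7 0"

```text
clock: 34.93
tool_pos: [0.4968, -0.0655, 0.1186]
tcp_rot: [[-0.111, 0.994, 0.005], [0.994, 0.111, -0.002], [-0.002, 0.005, -1.0]]
force: [-0.7, 0.7, -1.3]
width: 0.072
gripper_force: 19.9
```

Run:
```python
from h import *
s=bot.sense();print(s["clock"],s["tool_pos"],psi(s),s["width"],s["gripper_force"],s["force"])
print(tool(bw(-.217-.047,0,.059),s))
```

```text
34.9333 [ 0.49677112 -0.06548047  0.11857415] 96.35555544951885 0.07202237801944382 19.914686679840088 [-0.65736655  0.6649313  -1.2771013 ]
[-2.30206542e-04 -1.27374855e-02  1.48931505e+00]
```

Request:
drive_tool:
  commands: "-1 0 0 0.7 0;-1 0 0 0.45 0;-1 0 0 0.3 0;-1 0 0 0 0;0.75 0 0 0 0;0.75 0 0 0 0;0.75 0 0 0 0;0.75 0 0 0 0"

```text
clock: 35.6
tool_pos: [0.4955, -0.0645, 0.06]
tcp_rot: [[-0.113, 0.994, 0.001], [0.994, 0.113, -0.0], [-0.0, 0.001, -1.0]]
force: [-0.3, -0.2, -0.2]
width: 0.0805
gripper_force: 0.0
```

Request:
drive_tool:
  commands: "0.75 0 0 -0.4 0;0.75 0 0 -0.8 0;0.75 0 0 -0.9 0;0.6 0 0 -0.7 0;0.5 0.68 0 0 0;0.5 0.68 0 0 0;0.5 0 0 0 0;0.5 0 0 0 0"

```text
clock: 36.27
tool_pos: [0.4889, -0.0097, 0.1718]
tcp_rot: [[-0.115, 0.993, 0.001], [0.993, 0.115, -0.0], [-0.0, 0.001, -1.0]]
force: [0.1, 0.2, -0.6]
width: 0.0689
gripper_force: 0.0
```

Run:
```python
from h import *
s=bot.sense();print(s["clock"],s["tool_pos"],psi(s),s["width"],s["gripper_force"],s["force"])
print(tool([.4895,-.0116,.079],s))
info=bot.camera_info("wrist");im=bot.grab_frame("wrist");t=bot.grab_frame("top")
print(proj("wrist",bw(-.3185,0,.11),info))
cv2.imwrite("pics/comb2.png",np.hstack([im[100:480,100:540],cv2.resize(t[190:290,360:455],None,fx=3.8,fy=3.8)]))
```

```text
36.2667 [ 0.48888324 -0.00968782  0.1717532 ] 96.6286479250698 0.06889200063402921 0.0 [ 0.13809426  0.21009929 -0.57710688]
[-0.04815911  0.00835594  2.31885886]
[320.11034299 254.03847366]
```

View pics/comb2.png

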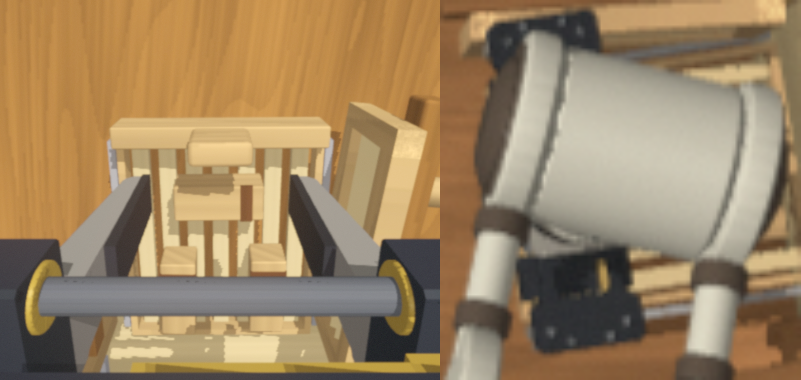

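All three posts lie flat and apart: B at (215,195), the rear two at (180,270) and (268,265). Next I grip the tab and push the tray home.

Request:
drive_tool:
  commands: "0.5 -0.05 0 0.8 0;0.5 0 0 0.8 0;0.5 0 0 0.5 0;0.5 0 0 0.2 0;0.5 0 0 0 0;-1 0 0 0 0;-1 0 0 0 0;-1 0 0 0 0"

```text
clock: 37.03
tool_pos: [0.4906, -0.013, 0.0811]
tcp_rot: [[-0.113, 0.994, 0.003], [0.994, 0.113, -0.001], [-0.001, 0.003, -1.0]]
force: [1.2, -0.2, -0.3]
width: 0.0511
gripper_force: 0.0
```

Request:
drive_tool:
  commands: "-1 0 0 0 0;-1 0 0 0 0;-1 -0.1 0 0 0;-1 -0.25 0 0 0;-1 -0.35 0 0 0;-1 -0.35 0 0 0;-1 -0.35 0 0 0;-1 -0.35 0 0 0"

```text
clock: 37.7
tool_pos: [0.4979, -0.0823, 0.0808]
tcp_rot: [[-0.114, 0.993, 0.002], [0.993, 0.114, 0.0], [-0.0, 0.002, -1.0]]
force: [0.4, 2.3, 3.9]
width: 0.0437
gripper_force: 20.0
```

Request:
drive_tool:
  commands: "-1 -0.35 0 0 0;-1 -0.35 0 0 0;-1 -0.35 0 0 0;-1 -0.35 0 0 0;-1 -0.35 0 0 0;-1 -0.35 0 0 0;-1 -0.35 0 0 0;-1 -0.35 0 0 0"

```text
clock: 38.37
tool_pos: [0.5115, -0.1945, 0.0808]
tcp_rot: [[-0.114, 0.994, 0.004], [0.994, 0.114, -0.001], [-0.001, 0.004, -1.0]]
force: [4.6, 2.8, 5.2]
width: 0.0443
gripper_force: 20.0
```

Request:
drive_tool:
  commands: "-1 -0.35 0 0 0;-1 -0.35 0 0 0;-1 -0.25 0 0 0;-1 -0.1 0 0 0;-1 0 0 0 0;-1 0 0 0 0"

```text
clock: 38.87
tool_pos: [0.5166, -0.2352, 0.0807]
tcp_rot: [[-0.113, 0.994, 0.004], [0.994, 0.113, 0.0], [-0.0, 0.004, -1.0]]
force: [5.2, 4.1, 5.2]
width: 0.044
gripper_force: 20.0
```

Run:
```python
from h import *
s=bot.sense();print(s["clock"],s["tool_pos"],psi(s),s["width"],s["gripper_force"],s["force"])
print(tool([.5165,-.2342,.079],s))
```

```text
38.8667 [ 0.51655371 -0.23523897  0.08069784] 96.51124170406844 0.04402255544992214 20.006769597530365 [5.2087806  4.09148774 5.21600423]
[0.02597895 0.00142861 0.0424403 ]
```

Tray home. Going back to the gate's handle.

Request:
drive_tool:
  commands: "-1 -0.05 0 0 0;0.4 0 0 0 0;0.4 0 0 0 0;0.4 0 0 0 0;0.4 0 0 -0.6 0;0.4 0 0 -0.9 0;0.4 0 0 -0.9 0;0.4 0 0 -0.9 0"

```text
clock: 39.53
tool_pos: [0.514, -0.2371, 0.2123]
tcp_rot: [[-0.113, 0.994, -0.001], [0.994, 0.113, 0.0], [0.001, -0.001, -1.0]]
force: [0.9, 0.1, 0.3]
width: 0.0641
gripper_force: 0.0
```

Request:
drive_tool:
  commands: "-0.1 0.68 0.6 0 0;-0.1 0.68 0.6 0 0;-0.1 0.68 0.6 0 0;-0.1 0.68 0.6 0 0;-0.1 0.68 0.6 0 0;-0.1 0.68 0.6 0 0;-0.1 0.68 0.6 0 0;-0.1 0 0 0 1"

```text
clock: 40.2
tool_pos: [0.6621, -0.0237, 0.2104]
tcp_rot: [[-0.031, 1.0, 0.0], [1.0, 0.031, 0.002], [0.002, 0.0, -1.0]]
force: [1.0, 0.3, -0.5]
width: 0.0412
gripper_force: 0.0
```

Request:
drive_tool:
  commands: "-0.1 0 0 0 1;-0.1 0 0 0 1;-0.1 0 0 0 1;-0.1 0 0 0 1;-0.1 0 0 0 1;-0.1 0 0 0 1;-0.1 0 0 0 1;-0.1 0 0 0 1"

```text
clock: 40.87
tool_pos: [0.6599, -0.0294, 0.2108]
tcp_rot: [[0.626, 0.78, -0.001], [0.78, -0.626, -0.0], [-0.001, -0.0, -1.0]]
force: [0.0, -0.9, -0.6]
width: 0.0415
gripper_force: 0.0
```

Request:
drive_tool:
  commands: "-0.1 0 0 0 1;-0.1 0 0 0 1;-0.1 0 0 0 1;-0.1 0 0 0 1;-0.1 0 0 0 1;-0.1 0 0 0 1;-0.1 0 0 0 1;-0.1 0 0 0 1"

```text
clock: 41.53
tool_pos: [0.6599, -0.0293, 0.2108]
tcp_rot: [[0.981, 0.195, -0.001], [0.195, -0.981, -0.0], [-0.001, 0.0, -1.0]]
force: [-0.1, -0.5, 0.4]
width: 0.0408
gripper_force: 0.0
```

Request:
drive_tool:
  commands: "-0.1 0 0 0 1;-0.1 0 0 0 0.8;-0.1 0 0 0 0;-0.1 0 0 0 0"

```text
clock: 41.87
tool_pos: [0.6599, -0.0292, 0.211]
tcp_rot: [[0.999, 0.045, -0.001], [0.045, -0.999, -0.0], [-0.001, 0.0, -1.0]]
force: [0.4, -0.2, -0.4]
width: 0.0415
gripper_force: 0.0
```

Run:
```python
from h import *
s=bot.sense();print(s["clock"],s["tool_pos"],psi(s),s["width"])
print(tool([.6591,-.029,.082],s))
info=bot.camera_info("wrist");im=bot.grab_frame("wrist");print(proj("wrist",[.6591,-.029,.1],info))
cv2.imwrite("pics/w8.png",im)
t=bot.grab_frame("top");cv2.imwrite("pics/top5.png",t)
h=proj("wrist",[.685,-.029,.109],info);x,y=map(int,h);print(h)
hs=cv2.cvtColor(im,cv2.COLOR_BGR2HSV);print(hs[y+8,x-40:x+41:4].tolist())
```

```text
41.8667 [ 0.65993968 -0.02915647  0.21097014] 2.6026527934370702 0.04145753533917136
[-0.01868465 -0.00526455  3.22426583]
[318.44958035 234.57704778]
[319.9260416  204.64804776]
[[17, 150, 202], [17, 151, 203], [17, 155, 204], [17, 154, 205], [17, 153, 205], [17, 138, 211], [19, 99, 248], [19, 98, 250], [19, 99, 241], [19, 106, 219], [19, 111, 200], [18, 114, 181], [17, 125, 163], [17, 148, 200], [17, 149, 199], [17, 154, 199], [17, 156, 198], [17, 153, 198], [17, 156, 194], [17, 155, 189], [17, 156, 190]]
```

Request:
drive_tool:
  commands: "-0.1 -0.02 -0.09 0.9 0;-0.1 0 0 0.9 0;-0.1 0 0 0.9 0;-0.1 0 0 0.5 0;-0.1 0 0 0 0;-1 0 0 0 0;-1 0 0 0 0;-1 0 0 0 0"

```text
clock: 42.63
tool_pos: [0.6612, -0.0254, 0.0864]
tcp_rot: [[0.999, 0.044, 0.005], [0.044, -0.999, -0.0], [0.005, 0.001, -1.0]]
force: [3.2, 9.4, -1.0]
width: 0.0238
gripper_force: 5.6
```

Request:
drive_tool:
  commands: "-1 0 0 0 0;-1 0 0 0 0;-1 0 0.02 -0.17 0;-1 0 0.02 -0.17 0;-1 0 0.03 -0.16 0;-1 0 0.04 -0.15 0;-1 0 0 0 0;-1 0 0 0 0"

```text
clock: 43.3
tool_pos: [0.6604, -0.0268, 0.1109]
tcp_rot: [[0.999, 0.044, 0.003], [0.044, -0.999, 0.004], [0.003, -0.004, -1.0]]
force: [2.1, 10.5, 1.8]
width: 0.0215
gripper_force: 20.0
```

Request:
drive_tool:
  commands: "-1 -0.1 -0.03 0 -0.25;-1 -0.177 -0.051 0 -0.5;-1 -0.177 -0.051 0 -0.5;-1 -0.177 -0.051 0 -0.5;-1 -0.177 -0.051 0 -0.5;-1 -0.177 -0.051 0 -0.5;-1 -0.177 -0.051 0 -0.5;-1 -0.177 -0.051 0 -0.5"

```text
clock: 43.97
tool_pos: [0.604, -0.0225, 0.1104]
tcp_rot: [[0.931, 0.365, 0.001], [0.365, -0.931, 0.003], [0.002, -0.002, -1.0]]
force: [-0.5, 5.5, 1.7]
width: 0.0213
gripper_force: 20.0
```

Request:
drive_tool:
  commands: "-1 -0.177 -0.07 0 -0.5;-1 -0.177 -0.07 0 -0.5;-1 -0.177 -0.07 0 -0.5;-1 -0.177 -0.051 0 -0.5;-1 -0.177 -0.051 0 -0.5;-1 -0.177 -0.051 0 -0.5;-1 -0.177 -0.051 0 -0.5;-1 -0.177 -0.051 0 -0.5"

```text
clock: 44.63
tool_pos: [0.5469, -0.0382, 0.1103]
tcp_rot: [[0.75, 0.661, 0.003], [0.661, -0.75, -0.004], [-0.0, 0.005, -1.0]]
force: [2.9, -4.7, -3.5]
width: 0.0212
gripper_force: 20.0
```

Request:
drive_tool:
  commands: "-1 -0.177 -0.051 0 -0.5;-1 -0.177 -0.051 0 -0.5;-1 -0.177 -0.051 0 -0.5;-1 -0.177 -0.051 0 -0.5;-1 -0.177 -0.051 0 -0.5;-1 -0.177 -0.051 0 -0.5;-1 -0.177 -0.051 0 -0.5;-1 -0.177 -0.051 0 -0.5"

```text
clock: 45.3
tool_pos: [0.4996, -0.0719, 0.1108]
tcp_rot: [[0.479, 0.878, 0.006], [0.878, -0.479, -0.006], [-0.002, 0.008, -1.0]]
force: [8.0, -7.3, -7.0]
width: 0.0214
gripper_force: 20.0
```

Run:
```python
from h import *
s=bot.sense();print(s["clock"],s["tool_pos"],psi(s),s["width"],s["force"]@s["tcp_rot"])
H=bw(-.125,.108,0)[:2];print("radius",np.linalg.norm(s["tool_pos"][:2]-H)*1e3, "gate angle est",96.75-psi(s))
```

```text
45.3 [ 0.49964261 -0.07194508  0.11077982] 61.38416153470493 0.021417224458706138 [-2.57366291 10.46372719  7.06117701]
radius 169.37527855420484 gate angle est 35.36583846529507
```

Request:
drive_tool:
  commands: "-1 -0.177 -0.03 0 -0.5;-1 -0.177 -0.03 0 -0.5;-1 -0.177 -0.03 0 -0.5;-1 -0.177 -0.03 0 -0.5;-1 -0.177 -0.04 0 -0.5;-1 -0.177 -0.045 0 -0.5;-1 0 0 0 0"

```text
clock: 45.88
tool_pos: [0.4733, -0.1065, 0.11]
tcp_rot: [[0.237, 0.971, -0.0], [0.971, -0.237, -0.002], [-0.002, 0.0, -1.0]]
force: [-1.5, 0.4, -0.1]
width: 0.0214
gripper_force: 20.0
```

Request:
drive_tool:
  commands: "-1 -0.177 -0.045 0 -0.5;-1 -0.177 -0.051 0 -0.5;-1 -0.177 -0.051 0 -0.5;-1 -0.177 -0.051 0 -0.5;-1 -0.177 -0.051 0 -0.5;-1 0 0 0 0"

```text
clock: 46.38
tool_pos: [0.4587, -0.1398, 0.11]
tcp_rot: [[0.023, 1.0, 0.001], [1.0, -0.023, -0.002], [-0.002, 0.001, -1.0]]
force: [-0.0, -0.9, -1.2]
width: 0.0214
gripper_force: 20.0
```

Run:
```python
from h import *
s=bot.sense();print(s["clock"],s["tool_pos"],psi(s),s["width"],s["force"]@s["tcp_rot"])
H=bw(-.125,.108,0)[:2];print("radius",np.linalg.norm(s["tool_pos"][:2]-H)*1e3, "gate angle est",96.75-psi(s));print(tool([.4535,-.1639,.1058],s))
```

```text
46.3833 [ 0.45873114 -0.1398397   0.11003567] 88.7059665872878 0.02137966341398119 [-0.90687536  0.00328     1.19505782]
radius 169.30767464992408 gate angle est 8.044033412712196
[-0.60411719 -0.11724273  0.10688257]
```

Request:
drive_tool:
  commands: "-1 -0.177 -0.051 0 -0.5;-1 -0.177 -0.051 0 -0.5;-1 -0.177 -0.051 0 -0.5;-1 -0.12 -0.01 0 -0.1;-1 0 0 0 0;-1 0 0 0 0"

```text
clock: 46.88
tool_pos: [0.4529, -0.1645, 0.1095]
tcp_rot: [[-0.116, 0.993, -0.001], [0.993, 0.116, 0.0], [0.0, -0.001, -1.0]]
force: [-2.7, 1.1, 1.2]
width: 0.0211
gripper_force: 20.0
```

Request:
drive_tool:
  commands: "-1 0 -0.04 0.2 0;-1 0 -0.03 0.2 0;-1 0 -0.02 0.2 0;-1 0 0 0.1 0;-1 0 0 0 0;-1 0 0 0 0"

```text
clock: 47.38
tool_pos: [0.4507, -0.1657, 0.0831]
tcp_rot: [[-0.118, 0.993, 0.002], [0.993, 0.118, -0.001], [-0.002, 0.002, -1.0]]
force: [-4.0, 2.7, 13.9]
width: 0.0215
gripper_force: 20.0
```

Run:
```python
from h import *
s=bot.sense();print(s["clock"],s["tool_pos"],psi(s),s["width"],s["force"]@s["tcp_rot"]);print(tool([.4508,-.1657,.0816],s))
```

```text
47.3833 [ 0.45068553 -0.16568974  0.08307289] 96.75009433687846 0.02149870770300271 [  3.14283453  -3.59343    -13.88428397]
[-0.00053025  0.00275042  0.03682781]
```

Request:
drive_tool:
  commands: "-0.1 0 0 -0.05 0;-0.1 0 0 0 0;-0.1 0 0 0 0;-0.1 0 0 0 0;-0.1 0 0 -0.6 0;-0.1 0 0 -0.9 0;-0.1 0 0 -0.9 0;-0.1 0 0 -0.9 0"

```text
clock: 48.05
tool_pos: [0.449, -0.1648, 0.2162]
tcp_rot: [[-0.117, 0.993, -0.001], [0.993, 0.117, 0.001], [0.001, -0.001, -1.0]]
force: [1.2, -0.4, 1.1]
width: 0.0412
gripper_force: 0.0
```

Request:
drive_tool:
  commands: "-0.1 0 0 0 0;-0.1 0 0 0 0"

```text
clock: 48.22
tool_pos: [0.4508, -0.1661, 0.2174]
tcp_rot: [[-0.118, 0.993, 0.004], [0.993, 0.118, -0.003], [-0.003, 0.004, -1.0]]
force: [1.1, -0.4, 0.3]
width: 0.0413
gripper_force: 0.0
```

Run:
```python
from h import *
s=bot.sense();print(s["clock"],s["tool_pos"],psi(s))
info=bot.camera_info("wrist");im=bot.grab_frame("wrist");cv2.imwrite("pics/w9.png",im)
for n,p in(("grip",bw(-.201,-.057,.098)),("pivotfree",bw(-.137,.038-.192,.108))):print(n,proj("wrist",p,info))
```

```text
48.2167 [ 0.45077041 -0.16605063  0.2173758 ] 96.75090441303925
grip [318.49537427 189.94707827]
pivotfree [198.79166229 270.72807592]
```

Request:
drive_tool:
  commands: "0 -0.9 0.47 -0.4 0;0 -0.9 0.47 -0.4 0;0 -0.9 0.47 -0.4 0;0 -0.9 0.47 0 0;0 -0.9 0.47 0 0;0 -0.9 0.47 0 0;0 0 0 0 0;0 0 0 0 0"

```text
clock: 48.93
tool_pos: [0.5829, -0.3623, 0.2551]
tcp_rot: [[-0.116, 0.993, -0.006], [0.993, 0.116, 0.006], [0.007, -0.006, -1.0]]
force: [-1.1, -0.1, 0.0]
width: 0.0461
gripper_force: 0.0
```

Run:
```python
from h import *
s=bot.sense();print(s["clock"],s["tool_pos"],psi(s))
info=bot.camera_info("wrist");im=bot.grab_frame("wrist");cv2.imwrite("pics/w10.png",im);np.save("w10.npy",info)
c=proj("wrist",bw(.047,.055,.15),info);print(c)
x,y=map(int,c);y0=max(0,y-75);x0=x-75
a=cv2.resize(im[y0:y0+150,x0:x0+150],None,fx=2.8,fy=2.8,interpolation=cv2.INTER_CUBIC);print(x0,y0,a.shape)
b=cv2.imread("pics/w9.png")[150:360,170:550];b=cv2.resize(b,(380,210));b=np.vstack([b,cv2.imread("pics/w1.png")[150:360,170:550]])
cv2.imwrite("pics/comb3.png",np.hstack([a,b[:420]]))
```

```text
48.9333 [ 0.58294592 -0.36227701  0.25511272] 96.66542372425506
[324.78743356 242.16535948]
249 167 (420, 420, 3)
```

View pics/comb3.png

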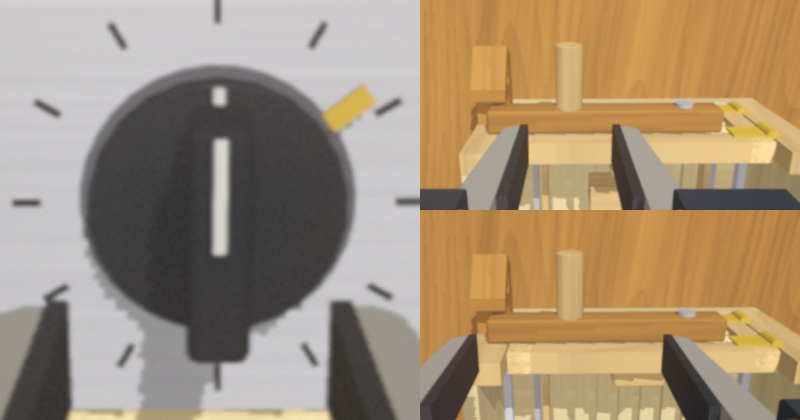

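Left: the pointer tip is at (219,88) and the tab's inner end at about (330,122). Dial ticks are at top (218,10), left (26,203) and right (407,202). Right: bar and gate (upper, now) look the same as at the start (lower), so they are shut and latched.

Run:
```python
from h import *
info=np.load("w10.npy",allow_pickle=True).item()
C=lambda x,y:crop(x,y,2.8,249,167)
inv=lambda w:(R2(TH).T@(w[:2]-BOX)*1e3)
tip=inv(ray("wrist",C(219,88),.152,info));tab=inv(ray("wrist",C(330,122),.145,info))
L=inv(ray("wrist",C(26,203),.143,info));Rr=inv(ray("wrist",C(407,202),.143,info))
T=inv(ray("wrist",C(218,10),.143,info));Bm=inv(ray("wrist",C(218,376),.143,info))
g=inv(ray("wrist",C(220,197),.189,info));sk=[inv(ray("wrist",C(x,200),.150,info)) for x in(83,355)]
print("tip",tip,"tab",tab,"ticks",L,Rr,T,Bm,(L+Rr)/2,(T+Bm)/2,"grip",g,"skirt",sk)
ax=np.array([tip[0]+34,tip[1]])
for a in (ax,[(T[0]+Bm[0])/2,(L[1]+Rr[1])/2]):
    d=tab-a;print(a,np.linalg.norm(d),np.degrees(np.arctan2(d[1],-d[0])))
s=bot.sense();print(s["tool_pos"],tool(bw(ax[0]/1e3,ax[1]/1e3,.156),s),bw(ax[0]/1e3,ax[1]/1e3,.156))
```

```text
tip [11.96668535 56.50198245] tab [22.70901819 87.32558469] ticks [46.58880982  1.69063654] [ 46.32947253 110.2098227 ] [-7.78193349 56.28307038] [100.4684117   56.60680942] [46.45914118 55.95022962] [46.34323911 56.4449399 ] grip [31.76382657 56.32805821] skirt [array([43.69446628, 18.84616505]), array([43.72151922, 94.35582426])]
[45.96668535 56.50198245] 38.613644437456465 52.96395501867443
[np.float64(46.343239105039025), np.float64(55.95022961685612)] 39.28090254122687 53.01025693925874
[ 0.58291254 -0.36124937  0.25729857] [-0.16844283  0.14651943  2.53113346] [ 0.58907067 -0.36682087  0.156     ]
```

Turn needed: 53° clockwise, axis at box (46, 56). Descending onto the knob.

Request:
drive_tool:
  commands: "0 -0.17 0.14 0 0;0 0 0 0.6 0;0 0 0 0.6 0;0 0 0 0.6 0;0 0 0 0.4 0;0 0 0 0.25 0;0 0 0 0 0;0 0 0 0 0"

```text
clock: 49.65
tool_pos: [0.59, -0.3671, 0.1639]
tcp_rot: [[-0.118, 0.993, 0.0], [0.993, 0.118, 0.0], [0.0, 0.0, -1.0]]
force: [-0.2, 0.2, 0.1]
width: 0.0457
gripper_force: 0.0
```

Run:
```python
from h import *
s=bot.sense();print(s["tool_pos"],psi(s),tool(bw(.0462,.0562,.158),s),s["force"])
```

```text
[ 0.58996943 -0.36708992  0.16386668] 96.79205110553532 [ 0.00350765 -0.02908204  0.14666478] [-0.22102551  0.17994521  0.14509108]
```

Request:
drive_tool:
  commands: "0 0 -0.03 0.1 0;-1 0 0 0 0;-1 0 0 0 0;-1 0 0 0 0;-1 0 0 0 0;-1 0 0 0 0;-1 0 0 0 0;-1 0 0 0 0"
  newtons: 45

```text
clock: 50.32
tool_pos: [0.5884, -0.3684, 0.1596]
tcp_rot: [[-0.118, 0.993, -0.001], [0.993, 0.118, -0.0], [-0.0, -0.001, -1.0]]
force: [-4.1, 0.1, 3.5]
width: 0.0155
gripper_force: 45.0
```

Request:
drive_tool:
  commands: "-1 0 0 0 0.6;-1 0 0 0 0.6;-1 0 0 0 0.6;-1 0 0 0 0.6;-1 0 0 0 0.6;-1 0 0 0 0.6;-1 0 0 0 0.6;-1 0 0 0 0.6"

```text
clock: 50.98
tool_pos: [0.5873, -0.3684, 0.1596]
tcp_rot: [[0.299, 0.954, -0.004], [0.954, -0.299, 0.0], [-0.001, -0.004, -1.0]]
force: [-10.2, 0.7, 7.1]
width: 0.0156
gripper_force: 45.0
```

Request:
drive_tool:
  commands: "-1 0 0 0 0.6;-1 0 0 0 0.6;-1 0 0 0 0.6;-1 0 0 0 0.6;-1 0 0 0 0.6;-1 0 0 0 0.6;-1 0 0 0 0.6;-1 0 0 0 0.6"

```text
clock: 51.65
tool_pos: [0.5864, -0.3678, 0.1596]
tcp_rot: [[0.661, 0.75, -0.006], [0.75, -0.661, 0.002], [-0.003, -0.006, -1.0]]
force: [-12.8, 3.5, 8.0]
width: 0.0158
gripper_force: 45.0
```

Request:
drive_tool:
  commands: "-1 0 0 0 0.6;-1 0 0 0 0.4;-1 0 0 0 0;-1 0 0 0 0;-1 0 0 0 0"

```text
clock: 52.07
tool_pos: [0.5862, -0.3677, 0.1596]
tcp_rot: [[0.723, 0.691, -0.007], [0.691, -0.723, 0.002], [-0.003, -0.006, -1.0]]
force: [-13.2, 4.3, 8.1]
width: 0.0157
gripper_force: 45.0
```

Run:
```python
from h import *
s=bot.sense();print(s["clock"],s["tool_pos"],psi(s),s["force"],s["wrist_torque"],s["width"])
```

```text
52.0667 [ 0.58618136 -0.3676842   0.15963935] 43.73463966143815 [-13.20262549   4.30267919   8.14898903] [ 0.60092016  2.20277465 -0.03316851] 0.015748615917444756
```

Request:
drive_tool:
  commands: "0 0 0 0 0;0 0 0 0 0;0 0 0 0 0;0 0 0 0 0;0 0 0 -0.5 0;0 0 0 -0.9 0;0 0 0 -0.9 0;0 0 0 -0.3 0"

```text
clock: 52.73
tool_pos: [0.591, -0.3694, 0.27]
tcp_rot: [[0.722, 0.692, 0.008], [0.692, -0.722, -0.006], [0.001, 0.01, -1.0]]
force: [1.2, -0.2, 0.9]
width: 0.0459
gripper_force: 0.0
```

Request:
drive_tool:
  commands: "0 0 0 0 0;0 0 0 0 0;0 0 0 0 0"

```text
clock: 52.98
tool_pos: [0.5883, -0.3673, 0.2603]
tcp_rot: [[0.722, 0.692, -0.003], [0.692, -0.722, 0.003], [-0.0, -0.004, -1.0]]
force: [0.5, -0.4, -0.5]
width: 0.0456
gripper_force: 0.0
```

Run:
```python
from h import *
s=bot.sense();print(s["clock"],s["tool_pos"],psi(s))
inv=lambda w:(R2(TH).T@(w[:2]-BOX)*1e3)
def measure(im,info):
    hs=cv2.cvtColor(im,cv2.COLOR_BGR2HSV);u,v=np.meshgrid(np.arange(640),np.arange(480))
    c=proj("wrist",bw(.0462,.0562,.15),info);r=np.hypot(u-c[0],v-c[1])
    y=((hs[...,0]>15)&(hs[...,0]<32)&(hs[...,1]>120)&(hs[...,2]>120)&(r<75)).astype(np.uint8)
    n,l,st,ce=cv2.connectedComponentsWithStats(y)
    for i in range(1,n):
        if st[i,4]>15:
            P=np.array([inv(ray("wrist",q,.145,info)) for q in np.argwhere(l==i)[:,::-1]]);d=P-[46.2,56.2]
            R=np.hypot(*d.T);m=d[R<R.min()+4].mean(0);print("tab",st[i,4],R.min().round(1),R.max().round(1),np.degrees(np.arctan2(d.mean(0)[1],-d.mean(0)[0])).round(1))
    w=((hs[...,1]<60)&(hs[...,2]>150)&(r<41)).astype(np.uint8)
    n,l,st,ce=cv2.connectedComponentsWithStats(w)
    for i in range(1,n):
        if 10<st[i,4]<700:
            p=inv(ray("wrist",ce[i],.152,info))-[46.2,56.2];print("white",st[i],ce[i].round(),np.hypot(*p).round(1),np.degrees(np.arctan2(p[1],-p[0])).round(1))
measure(cv2.imread("pics/w10.png"),np.load("w10.npy",allow_pickle=True).item());print("now")
info=bot.camera_info("wrist");im=bot.grab_frame("wrist");cv2.imwrite("pics/w11.png",im);np.save("w11.npy",info);measure(im,info)
```

```text
52.9833 [ 0.58826833 -0.36731753  0.26025516] 43.76167089933733
tab 121 38.5 51.7 52.9
white [325 201   5   4  18] [327. 202.] 31.0 0.7
white [325 217   6  41 223] [327. 236.] 4.6 8.9
now
tab 107 38.2 51.2 52.4
white [316 192   5   4  18] [318. 193.] 31.3 51.9
white [316 208   5  40 200] [318. 228.] 4.5 42.4
```

The pointer is at 51.9° and the tab at 52.4°, so it is set. The arm is clear of everything, and I'm handing in.

```bash
python3 -c "
from station import bot
print(bot.sign_off())"
```

```text
the job is handed in; nothing more can be done
None
```

I handed the job in at about 53 s; the sign-off gave no verdict. All three posts went flat onto the tray, the tray is home, the gate is shut with the bar behind its catch, and the pointer measured 0.5° from the index tab.

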